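# Drift the stuck dowel out of the bamboo stand

## Robot

A 6-joint arm with a two-finger parallel gripper is mounted at the origin on the work surface. World frame = base frame: x ahead of the robot, y to its left, z up, the work surface at z = 0. Lengths are in m, angles in rad, forces in N, time in s.
With the tool pointing down it reaches from about 0.4 to 0.825 m from the base axis. Payload 7 kg.
Tool frame: the origin (TCP) lies between the finger pads; the fingertips stand 22 mm ahead of it and the grasp point (between the pads) lies 3 mm ahead of it; z points along the fingers, y is the direction in which the jaws open and shut (so a half turn about z gives the same grasp; the last joint's range is limited). The gripper opens to 88 mm and grips with 3 to 60 N. Pads are 19 mm wide; open, the fingers measure 130 mm over their backs; the gripper's body (78 mm by 193 mm) begins 47 mm behind the grasp point.
Start: joints at [1.537, 0.359, 0.012, 0, -1.224, -0.288], TCP at [0.213, 0.64, 0.249] pointing down, gripper open.
Joint ranges: [-3.07, 3.07], [-1.43, 2.12], [-1.02, 1.25], [-3.03, 1.67], [-3.05, -0], [-3.03, 3.03]. Speed limits (rad/s): [2.39, 2.39, 3.01, 3.14, 3.14, 3.14].

## Interface

Orientations are given as [roll, pitch, yaw] about the fixed x, y, z axes, in that order (R = Rz(yaw) Ry(pitch) Rx(roll)).
In Python, from station import * gives the robot as it stands. The module is installed in compiled form; this text tells all that it offers.
- The arm moves only by the tool move_arm, never from a script. Its argument "rows" is a list of rows, each an object with "delta_rot": the turn, a rotation vector about the world's x, y, z in degrees, a list of three; "delta_pos": the shift along the world's x, y, z in cm, a list of three; "hand": the finger opening in cm, from 0 to 8.76. A call has exactly 10 rows; each row shifts and turns the commanded pose from where the row before left it; what a row does not reach is not made up. A row lasts 1/10 s, in which the tool goes at most 50 mm and 8.59 degrees, less where a joint would pass 70% of its speed; a pose out of reach is approached as far as the arm can. A call is refused whole if a number of a shift passes 5 or a number of a turn 8.59, either way. A call with a gripper value outside its range is refused whole. The fingers move at their own pace and stop on an object; "force" is the grip in N (left out, the last holds). Time passes only in rows, so rows that do not move let the fingers close, or fill a call up. It gives the time, the measured TCP pose, the force and the opening at its end, in the units of the state.
- get_state(): the state, without advancing time (a new reading comes with each control period).
- grab_frame(name): name is "scene" or "top" or "wrist"; returns the picture (480x640x3 uint8, blue, green, red); there is no depth.
- camera_info(name): a dict with "camera_matrix" (3x3 intrinsics, pixels), "dist" ([k1, k2, p1, p2, k3] as OpenCV has them; the pictures are not rectified), "world_from_camera" (4x4, takes a point from camera to world coordinates); the wrist camera has in their place "T_tool_cam" (4x4, takes a point from camera to tool coordinates, whose origin is the TCP and whose axes are the flange's). Camera axes: x right, y down, z forward; pixel columns grow to the right and rows downward; lengths in m; the calibration is good to about 2 mm. A picture is of the moment at which its call begins: read the wrist's pose just before it. camera_info takes no time and is no camera call.
- job_done(): hands the job in, once; it reports no verdict.
The state is a dict: "t": time; "q": joint angles; "qd": joint speeds; "joint_efforts": joint torques, N m; "eef_pos": TCP position; "ee_rot": TCP orientation; "force": force on the tool from outside, world axes, zero at the start; "moment": the same for the moment, N m; "width": finger opening in m.
Only numpy, scipy, OpenCV 4.12 (cv2) and the standard library are available. Lean on these libraries where they do the work, as an engineer would, in place of code of your own. Each camera call takes 0.05 s, during which the arm holds its last target.

## Task

The bamboo stand is to be taken apart for cleaning: lift the steel drift rod out of its wooden block, feel its tip into the knock-out hole in the steel plate on the stand's upper tier, and press steadily down until the stuck dowel drops out underneath onto the lower tier. Then draw the rod out and stand it fully home in its block again, leaving the dowel where it lies on the lower tier. Never bear on the stand or the dowel with more than 25 N, and leave the pot, the cruets and the trivet where they are.

Things in the scene. Friction and masses are not known exactly. Their poses are not given: they have to be found in the camera images.
- drift: Drift rod, about 0.2 kg, upright in the holder. Steel rod 10 mm in diameter, 85 mm long, above it a steel collar 32 mm in diameter, 6 mm thick, then a round wooden handle 22 mm in diameter ending 150 mm above the tip. Origin at the centre of the tip, z along the rod towards the handle. Grip the handle, about 125 mm above the tip. It tilts a little in the grip under side load.
- holder: Fixed wooden block 70 x 70 mm, 95 mm high, with one upright hole 15 mm in diameter in its middle, right through, with a 2 mm chamfer. The drift's collar rests on the block's top, the tip then being 10 mm above the bench. Origin: centre of the underside, on the hole's axis; z up.
- stand: Fixed two-tier bamboo stand, z up, origin on the bench. Upper tier: board x -80 to 70, y -130 to 130 mm, top 115 mm above the bench; a closed lidded compartment (x -73 to 53, y 19 to 125 mm, not needed) rises on it to 153 mm. Lower tier: tray, floor 15 mm above the bench, x -82 to 122, y -122 to 122 mm inside a rim 12 mm high. At x 44, y -60 mm the upper tier carries the boss.
- boss (a point): On the boss axis, at the boss's open underside, 85 mm above the bench. The boss is a wooden block 52 mm square, 42 mm high, on the stand's upper tier; it is hollow, about 24 mm wide, and sprung cheeks inside hold the dowel by friction. On it lies a round steel plate 38 mm in diameter, 8 mm thick, with the knock-out hole in its middle.
- hole (a point): Point on the boss axis at the steel plate's top, 135 mm above the bench; axes as the stand's. The knock-out hole, 12 mm in diameter, no chamfer, goes straight down through the plate. The plate was fitted by hand off the boss axis: its hole's true centre lies 5 mm from this point sideways, in a direction that differs each time and is not measured.
- dowel: Bamboo dowel 24 mm in diameter, 46 mm long, 30 g, stuck upright in the boss. Origin: centre of its underside. Its top starts 18 to 24 mm below the plate's top; its lower end shows 14 to 20 mm below the boss. It gives way under some 8 to 18 N (friction, unknown) and falls free once its top has passed the boss's underside, 50 mm below the plate's top.
- pot: Lidded turquoise ceramic pot, 108 mm wide, 107 mm high; bystander. Origin: centre of the underside.
- cruets: Two stoppered glass cruets fixed on a small bamboo tray 75 x 135 mm, 134 mm high over all; bystander. Origin: centre of the underside.
- trivet: Folded stainless steel trivet, flat bars, 180 x 76 mm, 18 mm high; bystander. Origin: centre of the underside.
Mind the look-alikes: they are no part of the job. There is more than one size of the drift; the job needs the larger. Several things look just like the holder: the one meant starts farthest from the robot's base.

How it is judged:
On the way, in this order (a step that is already met when the one before it is completed fails the run):
1. the drift rod is drawn clear of its block (z of drift in the frame of holder above 0.1 m), for 0.1 s.
2. its tip is in the knock-out hole (z of drift in the frame of hole below -0.01 m and horizontal distance between drift and hole below 0.008 m), for 0.1 s.
3. the dowel has dropped out below the boss while the rod is through the bore (z of drift in the frame of hole below -0.035 m and horizontal distance between drift and hole below 0.008 m and z of dowel in the frame of stand below 0.034 m), for 0.1 s.
At the end, for the whole second after the job is handed in: The drift rod stands at rest in its block, tip down, collar on the block (tip 6 to 14 mm above the block's underside, within 6 mm of its axis, tilted less than 0.08 rad); the dowel lies or stands at rest on the stand's lower tier, inside its rim (horizontal distance between drift and holder below 0.006 m and z of drift in the frame of holder between 0.006 and 0.014 m and angle between drift's own z axis and vertical below 0.08 rad and linear speed of each of drift, dowel below 0.02 m/s and z of dowel in the frame of stand between 0.006 and 0.034 m and x of dowel in the frame of stand between -0.09 and 0.13 m and y of dowel in the frame of stand between -0.13 and 0.13 m); the robot touches nothing.
It fails at once if the drift bears on the stand with more than 25 N (contact force between drift and stand above 25 N).
It fails at once if the drift bears on the dowel with more than 25 N (contact force between drift and dowel above 25 N).
It fails at once if the robot itself bears on the stand or the dowel with more than 25 N (contact force between any of the arm, the fingers and stand above 25 N or contact force between the fingers and dowel above 25 N).
It fails at once if the pot, the cruets or the trivet is shifted more than 20 mm (distance of any of pot, cruets, trivet from where it was at the start of the episode above 0.02 m).
It also fails if it takes over 72 s, if anything falls off the work surface, if the arm or the gripper's body presses on something with over 40 N, if the wrist force passes 120 N, or if a joint passes its speed limit or range.

## Working session

There is one attempt and no reset: what is moved stays moved. The work goes in short steps, Python scripts to look and compute and a tool call to move; the robot and the scene stay as the last step left them, time stands still between calls to the robot, and variables do not carry over. Pictures are saved under pics/ and viewed, and the job is handed in when it is done.

Besides the shell and the picture viewer there is one more tool, called after "Request:" as name([rows], argument=value, ...), one row to a line, values as JSON. move_arm: Moves the arm, as the interface text tells. Its arguments: {"type":"object","properties":{"rows":{"type":"array"},"force":{"type":"number"}},"required":["rows"]}

```bash
mkdir -p pics; python3 - <<'E'
from station import *
import cv2,json,numpy as np
print(get_state())
for n in ["scene","top","wrist"]:
    im=grab_frame(n); cv2.imwrite(f"pics/{n}0.png",im)
    print(n,camera_info(n))
E
```

```text
{'t': 0.0, 'q': array([ 1.53711783e+00,  3.59376983e-01,  1.11073150e-02, -3.28539179e-04,
       -1.22409782e+00, -2.88083679e-01]), 'qd': array([-0.0008481 , -0.00087159, -0.0003295 ,  0.00049466, -0.00095817,
        0.00136052]), 'joint_efforts': array([-9.23747939e-04, -5.82714558e+01,  2.93051273e+01,  6.99724853e+00,
        6.86983185e-03, -1.68769852e-04]), 'eef_pos': array([0.2133592 , 0.6399427 , 0.24765404]), 'ee_rot': array([ 3.13999848e+00, -1.50307647e-04, -3.21873936e-01]), 'force': array([-0.68505013, -0.70441859, -0.62291854]), 'moment': array([ 0.00093345, -0.02602631, -0.04215729]), 'width': 0.08759350423422244}
scene {'camera_matrix': array([[505.29207258,   0.        , 316.90914021],
       [  0.        , 505.29207258, 243.60646373],
       [  0.        ,   0.        ,   1.        ]]), 'dist': array([-0.12622952,  0.        ,  0.        ,  0.        ,  0.        ]), 'world_from_camera': array([[-0.52249397,  0.4813206 , -0.70379722,  1.37384966],
       [ 0.85261077,  0.28776433, -0.43617263,  0.49888418],
       [-0.00741114, -0.82796266, -0.56073426,  0.763566
[... 601 characters left out ...]
    [ 0.00000000e+00,  0.00000000e+00,  0.00000000e+00,
         1.00000000e+00]])}
wrist {'camera_matrix': array([[352.55484757,   0.        , 320.35941645],
       [  0.        , 352.55484757, 235.46518866],
       [  0.        ,   0.        ,   1.        ]]), 'dist': array([-0.03410318,  0.        ,  0.        ,  0.        ,  0.        ]), 'T_tool_cam': array([[ 1.25414242e-03, -9.63658408e-01, -2.67134612e-01,
         7.25245652e-02],
       [ 9.99999205e-01,  1.17409426e-03,  4.59377475e-04,
         1.53463773e-04],
       [-1.29041752e-04, -2.67134975e-01,  9.63659114e-01,
        -1.35431958e-01],
       [ 0.00000000e+00,  0.00000000e+00,  0.00000000e+00,
         1.00000000e+00]])}
```

View pics/scene0.png

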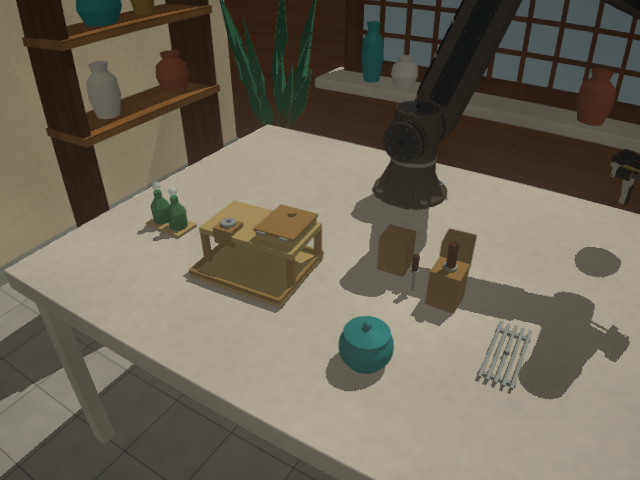

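View pics/top0.png

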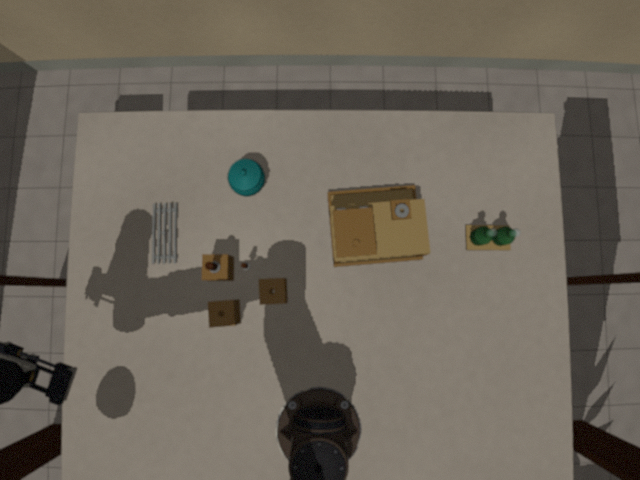

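View pics/wrist0.png

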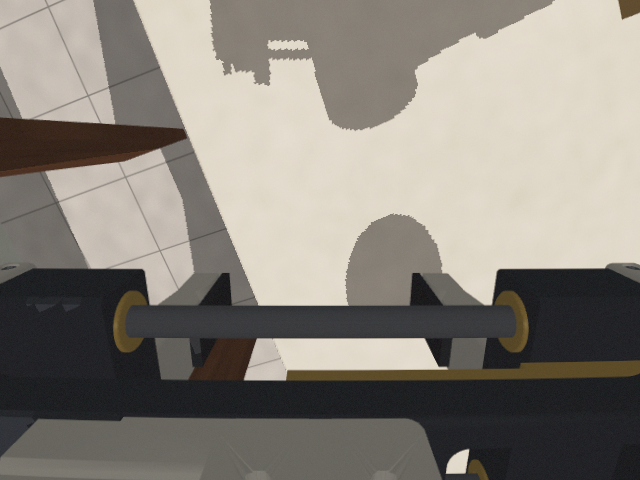

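```bash
cat > h.py <<'E'
from station import *
import cv2,numpy as np
def ray(cam,px,pose=None):
    ci=camera_info(cam)
    p=cv2.undistortPoints(np.array([[px]],float),ci["camera_matrix"],ci["dist"])[0,0]
    d=np.array([p[0],p[1],1.])
    if cam=="wrist":
        T=pose@ci["T_tool_cam"]
    else: T=ci["world_from_camera"]
    return T[:3,3],T[:3,:3]@d
def onz(cam,px,z,pose=None):
    o,d=ray(cam,px,pose); return o+d*(z-o[2])/d[2]
def pose(s=None):
    s=s or get_state()
    r,p,y=s["ee_rot"]
    from scipy.spatial.transform import Rotation as R
    T=np.eye(4);T[:3,:3]=R.from_euler("xyz",[r,p,y]).as_matrix();T[:3,3]=s["eef_pos"];return T
def proj(cam,P,pose=None):
    ci=camera_info(cam)
    T=pose@ci["T_tool_cam"] if cam=="wrist" else ci["world_from_camera"]
    W=np.linalg.inv(T)
    return cv2.projectPoints(np.atleast_2d(np.array(P,float)),cv2.Rodrigues(W[:3,:3])[0],W[:3,3],ci["camera_matrix"],ci["dist"])[0][:,0]
def crop(src,x0,y0,x1,y1,out,k):
    im=cv2.imread(src)[y0:y1,x0:x1]
    cv2.imwrite(out,cv2.resize(im,None,fx=k,fy=k,interpolation=cv2.INTER_CUBIC))
E
python3 - <<'E'
from h import *
crop("pics/scene0.png",360,210,500,330,"pics/c1.png",5)
crop("pics/top0.png",190,230,310,340,"pics/c2.png",5)
crop("pics/top0.png",320,170,440,280,"pics/c3.png",5)
for p in [(217,267),(272,291),(223,313)]: print(onz("top",p,.095))
E
```

```text
[0.46020588 0.27372602 0.095     ]
[0.39509377 0.1237028  0.095     ]
[0.33643082 0.25523667 0.095     ]
```

View pics/c1.png

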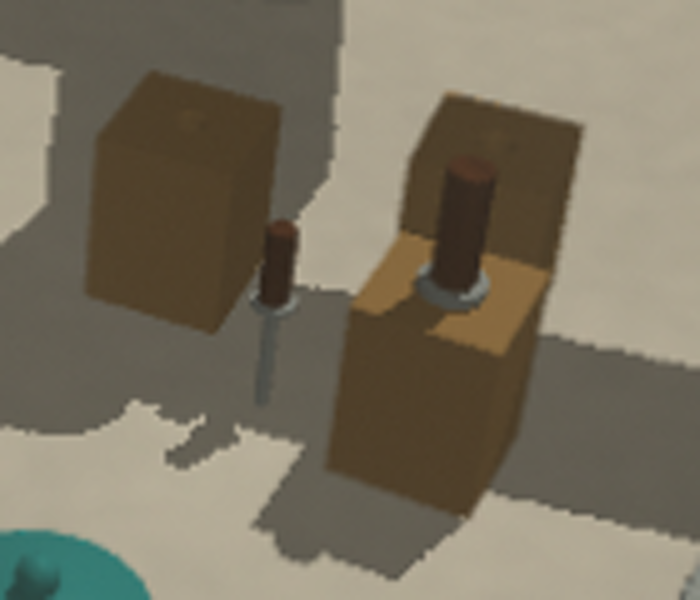

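View pics/c2.png

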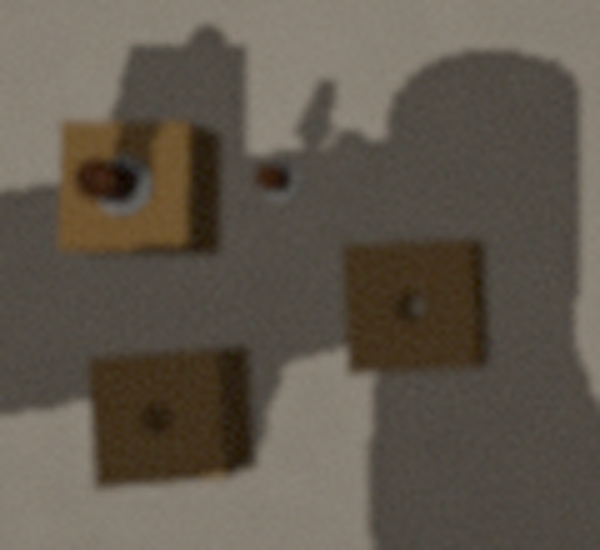

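View pics/c3.png

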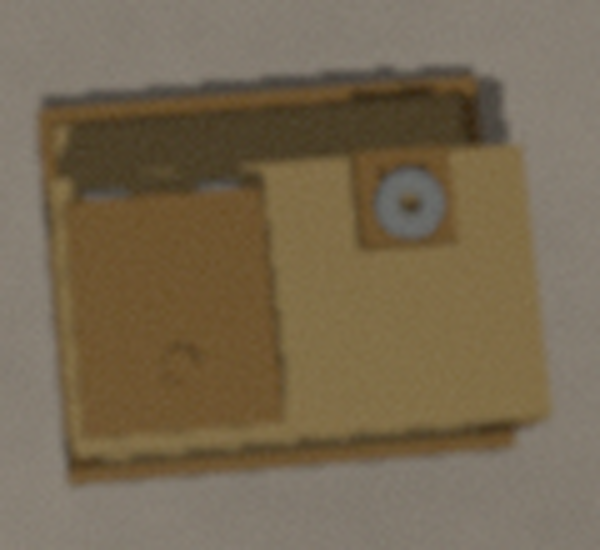

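```bash
python3 - <<'E'
from h import *
f=lambda L,c,o:[(x/5+o[0],y/5+o[1]) for x,y in L]
tc=f([(62,122),(190,122),(190,250),(60,248)],0,(190,230))
P=np.array([onz("top",p,.095) for p in tc]);print("holder top-cam",P.round(4),P.mean(0))
sc=f([(402,232),(551,270),(502,356),(354,308)],0,(360,210))
Q=np.array([onz("scene",p,.095) for p in sc]);print("holder scene",Q.round(4),Q.mean(0))
print("handle top", onz("top",(190+97/5,230+180/5),.16), onz("scene",(360+472/5,210+168/5),.16))
print("small top", onz("scene",(360+283/5,210+228/5),.1),"tip",onz("scene",(360+262/5,210+403/5),.01),onz("top",(190+265/5,230+177/5),.1))
print("plate", onz("top",(320+410/5,170+203/5),.135))
sq=f([(353,152),(452,152),(456,244),(358,248)],0,(320,170))
S=np.array([onz("top",p,.127) for p in sq]);print("boss",S.round(4),S.mean(0))
bd=f([(522,147),(547,420)],0,(320,170))
B=np.array([onz("top",p,.115) for p in bd]);print("board",B)
crop("pics/scene0.png",180,190,340,310,"pics/c4.png",5)
E
```

```text
holder top-cam [[0.4946 0.3145 0.095 ]
 [0.4945 0.2443 0.095 ]
 [0.425  0.2431 0.095 ]
 [0.4261 0.3139 0.095 ]] [0.46003737 0.278974   0.095     ]
holder scene [[0.4344 0.2482 0.095 ]
 [0.4278 0.3168 0.095 ]
 [0.4994 0.3174 0.095 ]
 [0.4999 0.2499 0.095 ]] [0.46537716 0.28308994 0.095     ]
handle top [0.45916802 0.27845288 0.16      ] [0.46506458 0.28229241 0.16      ]
small top [0.46631209 0.20214717 0.1       ] tip [0.48066721 0.20761596 0.01      ] [0.46410009 0.20210245 0.1       ]
plate [ 0.60690387 -0.22546956  0.135     ]
boss [[ 0.6363 -0.1968  0.127 ]
 [ 0.6364 -0.2506  0.127 ]
 [ 0.586  -0.2514  0.127 ]
 [ 0.5839 -0.1983  0.127 ]] [ 0.61064617 -0.22427606  0.127     ]
board [[ 0.64171192 -0.29194027  0.115     ]
 [ 0.49190151 -0.30088078  0.115     ]]
```

View pics/c4.png

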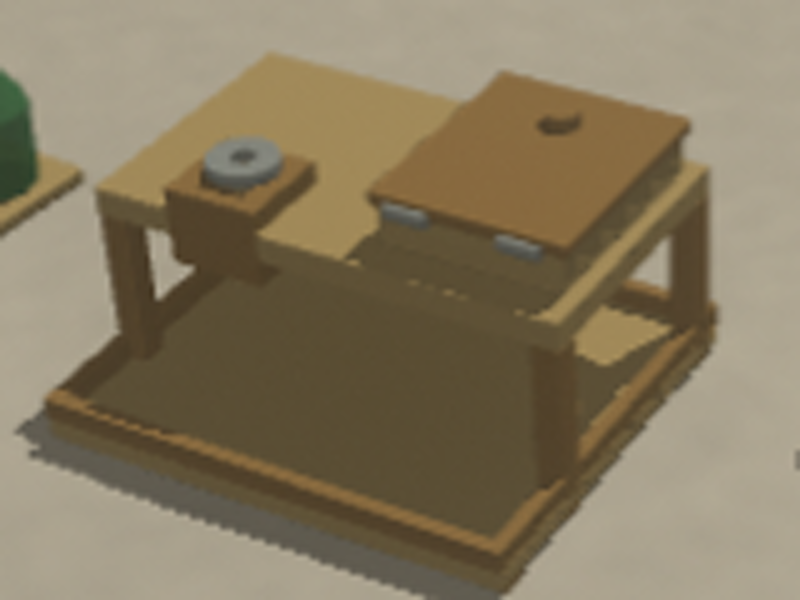

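The three blocks in the top view are at (217,267), (272,291) and (223,313), with radii of about 0.54, 0.41 and 0.42 m. The first is the farthest, so it is the holder, and the larger drift stands in it. The smaller drift is at (244,265), outside any block. The enlarged crops c1 and c2 confirm this. The plate is at about (402,210) in the top view, at the front-right of the stand. I'm moving above the holder.

Request:
move_arm([
  {"delta_pos": [2.7, -3.9, 0], "delta_rot": [0, 0, -5], "hand": 8.76},
  {"delta_pos": [2.7, -3.9, 0], "delta_rot": [0, 0, -5], "hand": 8.76},
  {"delta_pos": [2.7, -3.9, 0], "delta_rot": [0, 0, -5], "hand": 8.76},
  {"delta_pos": [2.7, -3.9, 0], "delta_rot": [0, 0, -5], "hand": 8.76},
  {"delta_pos": [2.7, -3.9, 0], "delta_rot": [0, 0, -5], "hand": 8.76},
  {"delta_pos": [2.7, -3.9, 0], "delta_rot": [0, 0, -5], "hand": 8.76},
  {"delta_pos": [2.7, -3.9, 0], "delta_rot": [0, 0, -5], "hand": 8.76},
  {"delta_pos": [2.7, -3.9, 0], "delta_rot": [0, 0, -5], "hand": 8.76},
  {"delta_pos": [2.7, -3.9, 0], "delta_rot": [0, 0, 0], "hand": 8.76},
  {"delta_pos": [0, 0, 0], "delta_rot": [0, 0, 0], "hand": 8.76},
])

```text
t: 1.15
eef_pos: [0.4583, 0.2852, 0.2485]
ee_rot: [3.141, -0.001, -1.025]
force: [-1.2, 0.6, 0.6]
width: 0.0875
```

```bash
python3 - <<'E'
from h import *
s=get_state();T=pose(s);print(s["eef_pos"],s["ee_rot"],s["t"],s["force"])
im=grab_frame("wrist");cv2.imwrite("pics/w1.png",im);np.save("w1.npy",T)
print(proj("wrist",[[.462,.28,.16],[.462,.28,.101],[.427,.315,.095]],T))
E
```

```text
[0.45832802 0.28517148 0.24846729] [ 3.14088354e+00 -6.03950606e-04 -1.02460948e+00] 1.15 [-1.15969341  0.5512932   0.58872875]
[[319.85941398 241.51039804]
 [319.90303474 221.2335037 ]
 [333.23479639 273.15667308]]
```

View pics/w1.png

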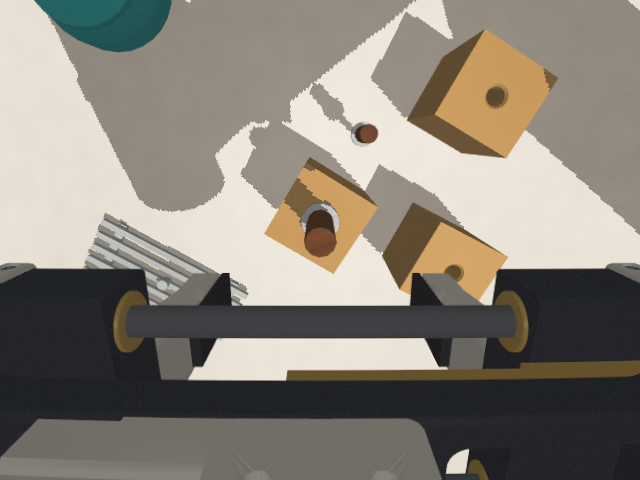

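```bash
python3 - <<'E'
from h import *
T=np.load("w1.npy")
im=cv2.imread("pics/w1.png");hsv=cv2.cvtColor(im,cv2.COLOR_BGR2HSV)
# dark red-brown handle top
print(hsv[243,320],hsv[225,320],hsv[190,345])
b,g,r=[im[...,i].astype(int) for i in range(3)]
m=((r>85)&(g<60)&(b<60)).astype(np.uint8);m[:, :290]=0;m[:,350:]=0;m[:200]=0
n,l,st,c=cv2.connectedComponentsWithStats(m);i=1+st[1:,4].argmax();print(st[i],c[i])
cc=np.argwhere(l==i)[:,::-1].astype(np.float32)
e=cv2.minEnclosingCircle(cc);print(e)
print("top",onz("wrist",e[0],.16,T), onz("wrist",(320,242),.16,T))
Q=np.array([onz("wrist",p,.095,T) for p in [(309,157),(378,207),(334,273),(264,234)]]);print(Q,Q.mean(0))
print(onz("wrist",(366,133),.1,T))
E
```

```text
[ 12 149 115] [ 10 123  62] [ 17 131 206]
[320 227   2   1   2] [320.5 227. ]
((320.5, 227.0), 0.5001000165939331)
top [0.46679336 0.27132381 0.16      ] [0.46174459 0.28024031 0.16      ]
[[0.49626257 0.24057286 0.095     ]
 [0.42629186 0.24562422 0.095     ]
 [0.42650475 0.31452648 0.095     ]
 [0.4960638  0.3154238  0.095     ]] [0.46128075 0.27903684 0.095     ]
[0.46790017 0.20155169 0.1       ]
```

The wrist view shows the handle top at (320,242) and the block's top corners around (309,157) to (334,273). The block centre is (0.461,0.279) and the handle (0.462,0.280), so they agree. Next I descend and grip.

Request:
move_arm([
  {"delta_pos": [0.32, -0.5, 0], "delta_rot": [0, 0, 0], "hand": 8.76},
  {"delta_pos": [0, 0, -3], "delta_rot": [0, 0, 0], "hand": 8.76},
  {"delta_pos": [0, 0, -3], "delta_rot": [0, 0, 0], "hand": 8.76},
  {"delta_pos": [0, 0, -3], "delta_rot": [0, 0, 0], "hand": 8.76},
  {"delta_pos": [0, 0, -2.05], "delta_rot": [0, 0, 0], "hand": 7},
  {"delta_pos": [0, 0, 0], "delta_rot": [0, 0, 0], "hand": 5},
  {"delta_pos": [0, 0, 0], "delta_rot": [0, 0, 0], "hand": 3.5},
  {"delta_pos": [0, 0, 0], "delta_rot": [0, 0, 0], "hand": 2.6},
  {"delta_pos": [0, 0, 0], "delta_rot": [0, 0, 0], "hand": 1.5},
  {"delta_pos": [0, 0, 0], "delta_rot": [0, 0, 0], "hand": 1.5},
], force=40)

```text
t: 2.2
eef_pos: [0.46, 0.2848, 0.1391]
ee_rot: [-3.14, 0.001, -1.02]
force: [-0.6, -0.8, 0.5]
width: 0.0451
```

Request:
move_arm([
  {"delta_pos": [0, 0, 0], "delta_rot": [0, 0, 0], "hand": 1.5},
  {"delta_pos": [0, 0, 0], "delta_rot": [0, 0, 0], "hand": 1.5},
  {"delta_pos": [0, 0, 0], "delta_rot": [0, 0, 0], "hand": 1.5},
  {"delta_pos": [0, 0, 0], "delta_rot": [0, 0, 0], "hand": 1.5},
  {"delta_pos": [0, 0, 0], "delta_rot": [0, 0, 0], "hand": 1.5},
  {"delta_pos": [0, 0, 0], "delta_rot": [0, 0, 0], "hand": 1.5},
  {"delta_pos": [0, 0, 0], "delta_rot": [0, 0, 0], "hand": 1.5},
  {"delta_pos": [0, 0, 0], "delta_rot": [0, 0, 0], "hand": 1.5},
  {"delta_pos": [0, 0, 0], "delta_rot": [0, 0, 0], "hand": 1.5},
  {"delta_pos": [0, 0, 0], "delta_rot": [0, 0, 0], "hand": 1.5},
])

```text
t: 3.2
eef_pos: [0.4597, 0.2843, 0.1382]
ee_rot: [3.142, -0.0, -1.02]
force: [-0.9, -0.6, 3.5]
width: 0.0216
```

```bash
python3 - <<'E'
from h import *
s=get_state();print(s)
for n in ["scene","wrist"]: cv2.imwrite(f"pics/{n}2.png",grab_frame(n))
crop("pics/scene2.png",360,130,500,330,"pics/c5.png",3)
E
```

```text
{'t': 3.2, 'q': array([ 9.16627624e-01,  2.39707373e-01, -4.33388767e-01,  9.89164357e-05,
       -8.97768376e-01, -3.65779539e-01]), 'qd': array([-1.46794659e-03,  1.02331469e-04,  1.69452060e-03, -4.90240429e-04,
       -3.30629929e-04,  5.50805012e-05]), 'joint_efforts': array([ 1.74806379e-01, -4.20901644e+01,  2.40998304e+01,  5.52862957e+00,
        6.38811104e-01,  9.12375486e-03]), 'eef_pos': array([0.45970355, 0.28425988, 0.13815979]), 'ee_rot': array([ 3.14155664e+00, -9.66163733e-05, -1.01988658e+00]), 'force': array([-0.92949087, -0.63007184,  3.4972965 ]), 'moment': array([-0.31397876,  0.44505281, -0.09870114]), 'width': 0.021575353137471647}
```

View pics/c5.png

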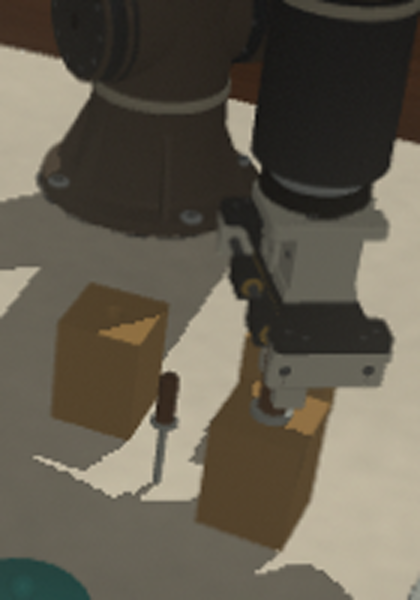

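View pics/wrist2.png

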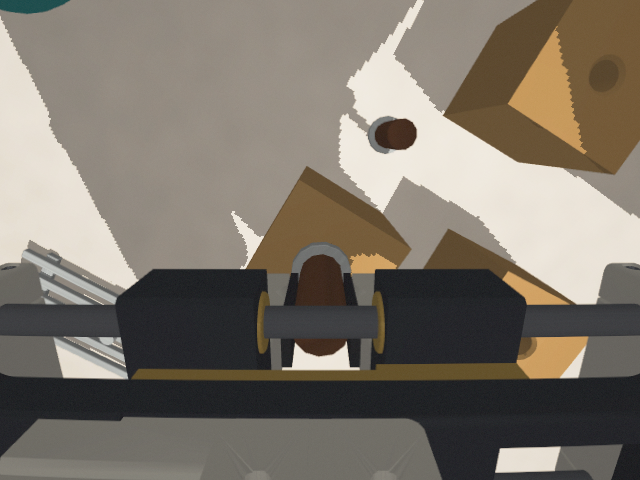

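```bash
python3 - <<'E'
from h import *
T=pose()
for c in [(.4615,.28),(.4597,.2843),(.4612,.279)]:
    a=np.linspace(0,2*np.pi,13)[:-1]
    P=[[c[0]+.016*np.cos(t),c[1]+.016*np.sin(t),.101] for t in a]
    q=proj("wrist",P,T); print(c,q.min(0),q.max(0))
    a=[[c[0]+.011*np.cos(t),c[1]+.011*np.sin(t),.16] for t in a]
    q=proj("wrist",a,T); print(" top",q.min(0),q.max(0))
crop("pics/wrist2.png",240,220,400,380,"pics/c6.png",4)
E
```

```text
(0.4615, 0.28) [291.49711197 243.11208669] [352.5949362 300.2772895]
 top [292.51609502 304.6017319 ] [353.10399732 358.30447587]
(0.4597, 0.2843) [290.32140256 251.6839673 ] [351.0056828  308.06376894]
 top [290.82676125 316.29985874] [350.8017533 368.8820182]
(0.4612, 0.279) [292.95919839 241.80995695] [354.11753045 299.09431589]
 top [294.62620706 302.8168807 ] [355.3038517  356.69055577]
```

View pics/c6.png

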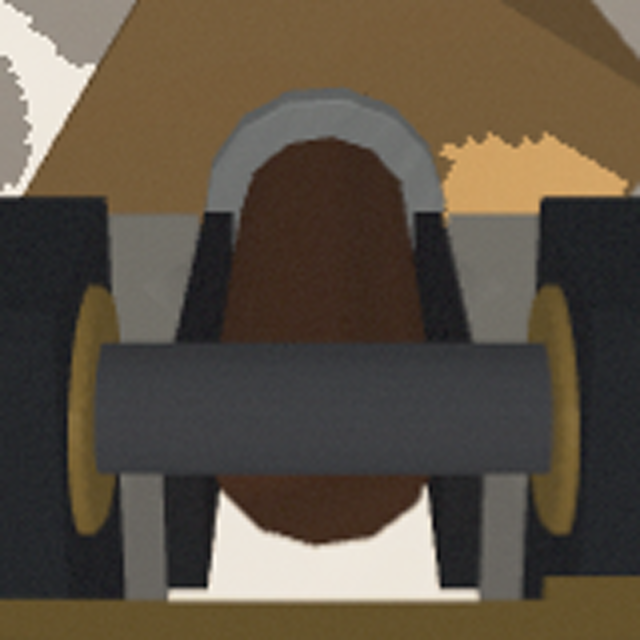

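The collar edge at row 242 and the handle end at row 356 show that the grip is about 4.6 mm off the pad centre, because the arm hadn't settled. I'll regrasp centred.

Request:
move_arm([
  {"delta_pos": [0, 0, 0], "delta_rot": [0, 0, 0], "hand": 3.2},
  {"delta_pos": [0, 0, 0], "delta_rot": [0, 0, 0], "hand": 3.2},
  {"delta_pos": [0, 0, 0], "delta_rot": [0, 0, 0], "hand": 3.2},
  {"delta_pos": [0.18, -0.43, 0], "delta_rot": [0, 0, 0], "hand": 3.2},
  {"delta_pos": [0, 0, 0], "delta_rot": [0, 0, 0], "hand": 3.2},
  {"delta_pos": [0, 0, 0], "delta_rot": [0, 0, 0], "hand": 3.2},
  {"delta_pos": [0, 0, 0], "delta_rot": [0, 0, 0], "hand": 1.5},
  {"delta_pos": [0, 0, 0], "delta_rot": [0, 0, 0], "hand": 1.5},
  {"delta_pos": [0, 0, 0], "delta_rot": [0, 0, 0], "hand": 1.5},
  {"delta_pos": [0, 0, 0], "delta_rot": [0, 0, 0], "hand": 1.5},
])

```text
t: 4.3
eef_pos: [0.4616, 0.2802, 0.1381]
ee_rot: [-3.141, 0.0, -1.02]
force: [1.4, 0.2, -0.6]
width: 0.0213
```

Request:
move_arm([
  {"delta_pos": [0, 0, 0], "delta_rot": [0, 0, 0], "hand": 1.5},
  {"delta_pos": [0, 0, 0], "delta_rot": [0, 0, 0], "hand": 1.5},
  {"delta_pos": [0, 0, 0.5], "delta_rot": [0, 0, 0], "hand": 1.5},
  {"delta_pos": [0, 0, 1], "delta_rot": [0, 0, 0], "hand": 1.5},
  {"delta_pos": [0, 0, 2], "delta_rot": [0, 0, 0], "hand": 1.5},
  {"delta_pos": [0, 0, 2], "delta_rot": [0, 0, 0], "hand": 1.5},
  {"delta_pos": [0, 0, 2], "delta_rot": [0, 0, 0], "hand": 1.5},
  {"delta_pos": [0, 0, 2], "delta_rot": [0, 0, 0], "hand": 1.5},
  {"delta_pos": [0, 0, 2], "delta_rot": [0, 0, 0], "hand": 1.5},
  {"delta_pos": [0, 0, 1], "delta_rot": [0, 0, 0], "hand": 1.5},
])

```text
t: 5.3
eef_pos: [0.4619, 0.2803, 0.2656]
ee_rot: [-3.139, 0.001, -1.02]
force: [-0.2, 0.1, -2.6]
width: 0.0217
```

```bash
python3 - <<'E'
from h import *
s=get_state();print(s["eef_pos"],s["ee_rot"],s["force"],s["moment"],s["width"],s["t"])
for n in ["scene","wrist"]: cv2.imwrite(f"pics/{n}3.png",grab_frame(n))
np.save("w3.npy",pose(s))
crop("pics/scene3.png",360,100,500,330,"pics/c7.png",3)
E
```

```text
[0.4618694  0.28029911 0.2655928 ] [-3.13887590e+00  6.14574749e-04 -1.01973538e+00] [-0.15219973  0.12217402 -2.57183813] [ 0.04533971 -0.02079505  0.0010099 ] 0.021665226270029217 5.3
```

View pics/c7.png

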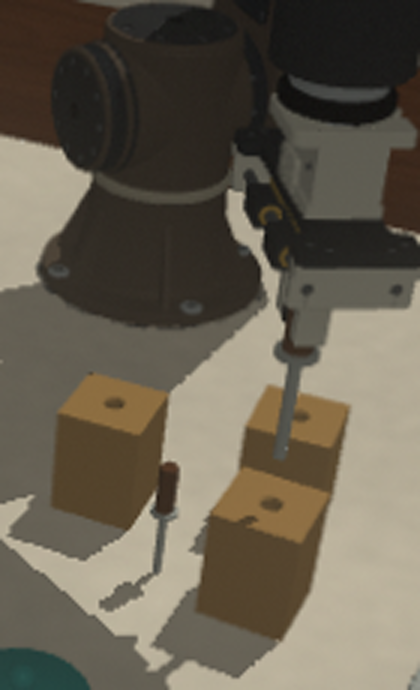

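View pics/wrist3.png

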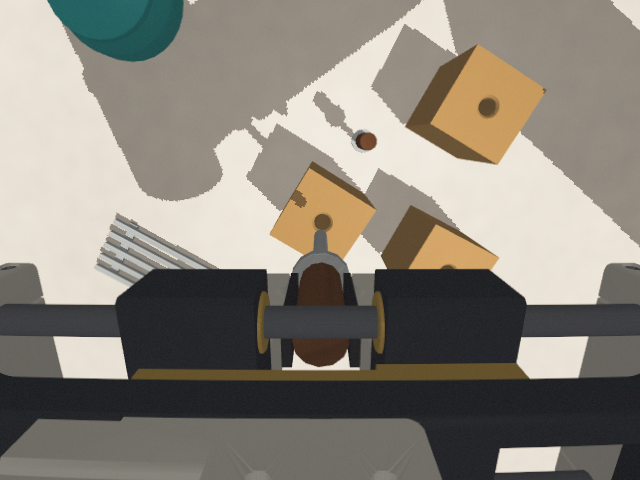

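```bash
python3 - <<'E'
from h import *
T=np.load("w3.npy")
crop("pics/wrist3.png",260,150,400,300,"pics/c8.png",5)
print("hole",onz("wrist",(322.5,222),.095,T))
e=T@np.array([0,0,.128,1]);print(e,proj("wrist",e[:3],T))
E
```

```text
hole [0.46079163 0.27961129 0.095     ]
[0.46212448 0.28054821 0.1375933  1.        ] [[320.57640247 234.81004908]]
```

View pics/c8.png

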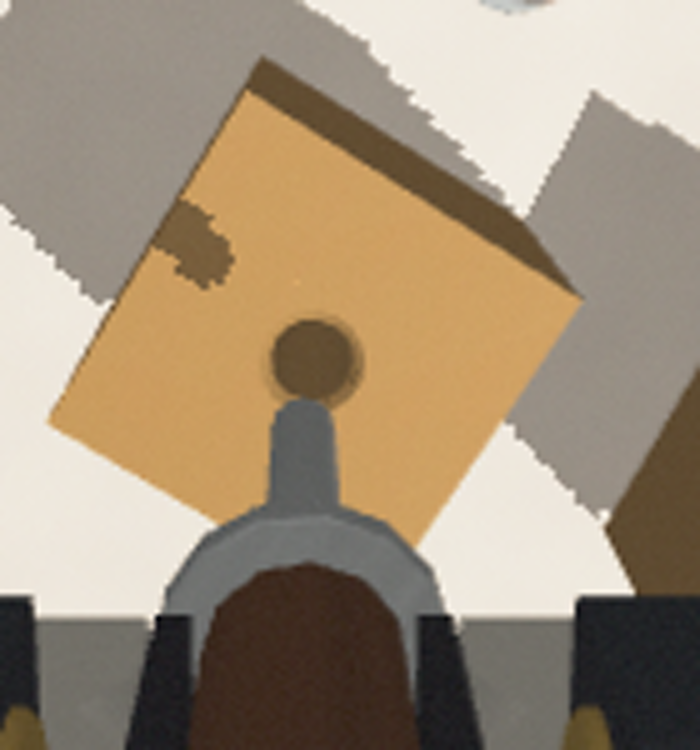

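Drawn clear: the tip is at about (320,232) in the wrist view, and the block's hole at (323,222) maps to (0.461,0.280). Now I carry the rod to the stand.

Request:
move_arm([
  {"delta_pos": [0, 0, 3], "delta_rot": [0, 0, 0], "hand": 1.5},
  {"delta_pos": [0, 0, 3.4], "delta_rot": [0, 0, 0], "hand": 1.5},
  {"delta_pos": [0.6, -2.2, 0], "delta_rot": [0, 0, 0], "hand": 1.5},
  {"delta_pos": [1.2, -4.2, 0], "delta_rot": [0, 0, 0], "hand": 1.5},
  {"delta_pos": [1.2, -4.2, 0], "delta_rot": [0, 0, 0], "hand": 1.5},
  {"delta_pos": [1.2, -4.2, 0], "delta_rot": [0, 0, 0], "hand": 1.5},
  {"delta_pos": [1.2, -4.2, 0], "delta_rot": [0, 0, 0], "hand": 1.5},
  {"delta_pos": [1.2, -4.2, 0], "delta_rot": [0, 0, 0], "hand": 1.5},
  {"delta_pos": [1.2, -4.2, 0], "delta_rot": [0, 0, 0], "hand": 1.5},
  {"delta_pos": [1.2, -4.2, 0], "delta_rot": [0, 0, 0], "hand": 1.5},
])

```text
t: 6.4
eef_pos: [0.5512, -0.0377, 0.3258]
ee_rot: [3.14, 0.001, -1.02]
force: [1.1, 0.7, -1.7]
width: 0.0213
```

Request:
move_arm([
  {"delta_pos": [1.2, -4.2, 0], "delta_rot": [0, 0, 0], "hand": 1.5},
  {"delta_pos": [1.2, -4.2, 0], "delta_rot": [0, 0, 0], "hand": 1.5},
  {"delta_pos": [1.2, -4.2, 0], "delta_rot": [0, 0, 0], "hand": 1.5},
  {"delta_pos": [0.9, -3, 0], "delta_rot": [0, 0, 0], "hand": 1.5},
  {"delta_pos": [0.4, -1.6, 0], "delta_rot": [0, 0, 0], "hand": 1.5},
  {"delta_pos": [0.2, -0.7, 0], "delta_rot": [0, 0, 0], "hand": 1.5},
  {"delta_pos": [0, 0, 0], "delta_rot": [0, 0, 0], "hand": 1.5},
  {"delta_pos": [0, 0, 0], "delta_rot": [0, 0, 0], "hand": 1.5},
  {"delta_pos": [0, 0, 0], "delta_rot": [0, 0, 0], "hand": 1.5},
  {"delta_pos": [0, 0, 0], "delta_rot": [0, 0, 0], "hand": 1.5},
])

```text
t: 7.4
eef_pos: [0.6025, -0.2139, 0.3275]
ee_rot: [-3.141, -0.0, -1.019]
force: [0.0, -0.0, -1.8]
width: 0.021
```

```bash
python3 - <<'E'
from h import *
s=get_state();print(s["eef_pos"],s["ee_rot"],s["force"],s["moment"],s["width"],s["t"])
cv2.imwrite(f"pics/wrist4.png",grab_frame("wrist"))
np.save("w4.npy",pose(s))
crop("pics/wrist4.png",240,130,400,290,"pics/c9.png",4)
E
```

```text
[ 0.60246965 -0.21393743  0.32748202] [-3.14098303e+00 -2.39730857e-04 -1.01859113e+00] [ 0.02653864 -0.04878601 -1.8265767 ] [ 0.04801821 -0.01554735  0.02973933] 0.021025776548972665 7.4
```

View pics/wrist4.png

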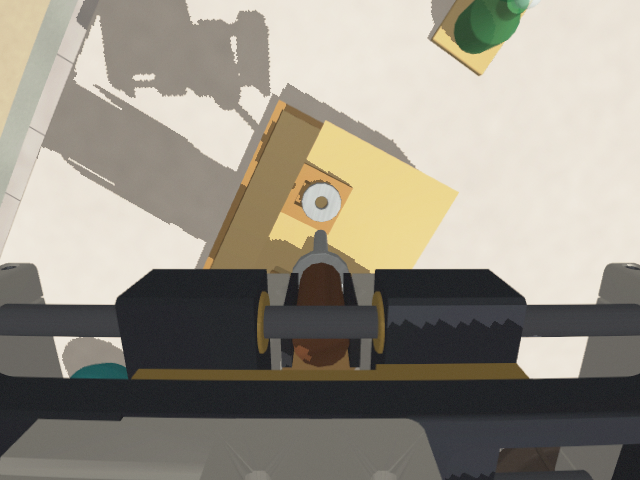

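View pics/c9.png

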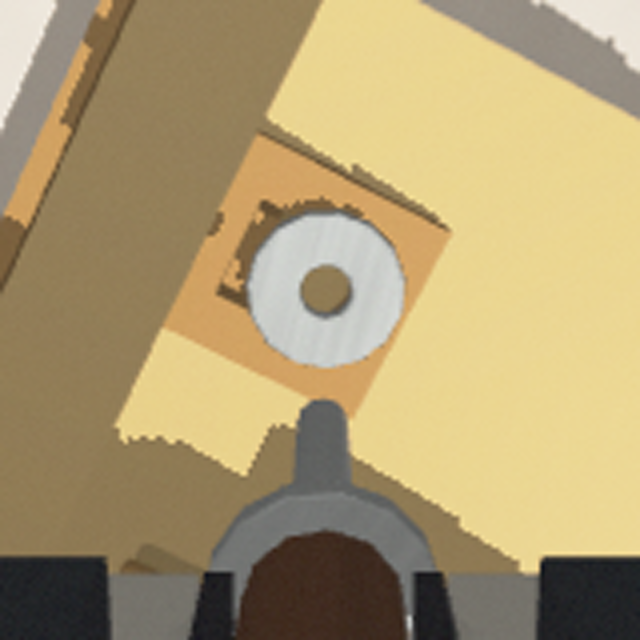

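```bash
cat >> h.py <<'E'
def findhole(fn,box):
    im=cv2.imread(fn);x0,y0,x1,y1=box
    k=6;c=cv2.resize(im[y0:y1,x0:x1],None,fx=k,fy=k,interpolation=cv2.INTER_CUBIC)
    hsv=cv2.cvtColor(c,cv2.COLOR_BGR2HSV)
    m=((hsv[...,1]<45)).astype(np.uint8)*255
    cs,h=cv2.findContours(m,cv2.RETR_CCOMP,cv2.CHAIN_APPROX_NONE)
    out=[]
    for q,hh in zip(cs,h[0]):
        a=cv2.contourArea(q)
        if a>300*k and len(q)>20:
            e=cv2.fitEllipse(q); out.append((hh[3],((e[0][0]+.5)/k-.5+x0,(e[0][1]+.5)/k-.5+y0),(e[1][0]/k,e[1][1]/k)))
    return out
E
python3 - <<'E'
from h import *
T=np.load("w4.npy")
r=findhole("pics/wrist4.png",(295,175,350,228))
for q in r: print(q, onz("wrist",q[1],.135,T), T[:3,3])
e=T@np.array([0,0,.128,1]);print(e,proj("wrist",e[:3],T))
E
```

```text
(np.int32(-1), (320.8811976114909, 201.6517562866211), (38.88973744710287, 39.05597686767578)) [ 0.60999264 -0.22650705  0.135     ] [ 0.60246965 -0.21393743  0.32748202]
(np.int32(0), (320.93470764160156, 201.8192342122396), (11.851680755615234, 12.535026550292969)) [ 0.60986603 -0.226398    0.135     ] [ 0.60246965 -0.21393743  0.32748202]
[ 0.60255218 -0.21392263  0.19948205  1.        ] [[320.57810676 234.81040687]]
```

The wrist view shows the plate and its hole concentric at (321,202). That gives a hole centre of (0.610,-0.226), about 4 mm from the boss-centre estimate, which is consistent with the stated 5 mm. The tip is at (320,232), where expected. I move over the hole and descend to about 1 cm above it.

Request:
move_arm([
  {"delta_pos": [0.37, -0.62, 0], "delta_rot": [0, 0, 0], "hand": 1.5},
  {"delta_pos": [0.37, -0.63, -1], "delta_rot": [0, 0, 0], "hand": 1.5},
  {"delta_pos": [0, 0, -2], "delta_rot": [0, 0, 0], "hand": 1.5},
  {"delta_pos": [0, 0, -1.5], "delta_rot": [0, 0, 0], "hand": 1.5},
  {"delta_pos": [0, 0, -0.6], "delta_rot": [0, 0, 0], "hand": 1.5},
  {"delta_pos": [0, 0, -0.3], "delta_rot": [0, 0, 0], "hand": 1.5},
  {"delta_pos": [0, 0, 0], "delta_rot": [0, 0, 0], "hand": 1.5},
  {"delta_pos": [0, 0, 0], "delta_rot": [0, 0, 0], "hand": 1.5},
  {"delta_pos": [0, 0, 0], "delta_rot": [0, 0, 0], "hand": 1.5},
  {"delta_pos": [0, 0, 0], "delta_rot": [0, 0, 0], "hand": 1.5},
])

```text
t: 8.45
eef_pos: [0.6101, -0.2275, 0.2737]
ee_rot: [-3.141, -0.001, -1.02]
force: [0.3, -0.5, -3.0]
width: 0.0214
```

```bash
python3 - <<'E'
from h import *
s=get_state();print(s["eef_pos"],s["ee_rot"],s["force"],s["moment"],s["width"],s["t"])
cv2.imwrite(f"pics/wrist5.png",grab_frame("wrist"))
cv2.imwrite(f"pics/scene5.png",grab_frame("scene"))
T=pose(s);np.save("w5.npy",T)
crop("pics/wrist5.png",270,190,370,290,"pics/c10.png",6)
crop("pics/scene5.png",190,170,290,270,"pics/c11.png",6)
for z in (.128,):
  e=T@np.array([0,0,z,1]);print(e,proj("wrist",e[:3],T),proj("scene",e[:3]))
print(proj("wrist",[.6099,-.2264,.135],T))
E
```

```text
[ 0.61009239 -0.22749806  0.27371261] [-3.14081141e+00 -6.59745164e-04 -1.01986052e+00] [ 0.34272099 -0.49473167 -3.02678461] [0.03755402 0.04555061 0.01965955] 0.021368597984586388 8.45
[ 0.6102218  -0.22751767  0.14571267  1.        ] [[320.57910408 234.8100018 ]] [[226.51299701 216.36526607]]
[[320.19272038 232.63053028]]
```

View pics/c10.png

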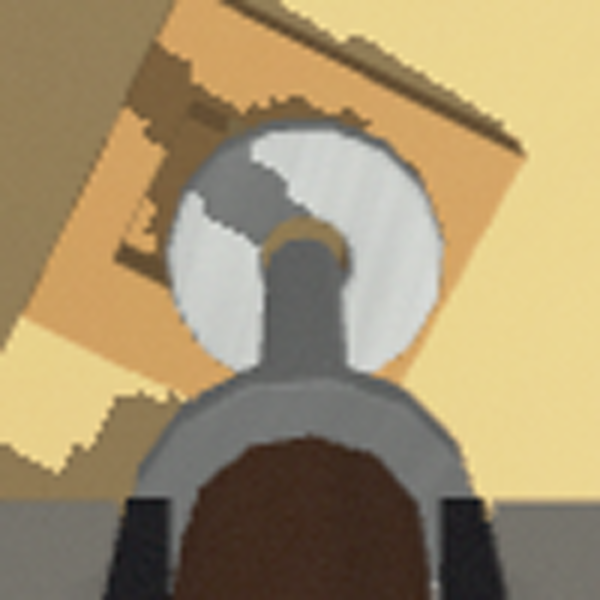

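View pics/c11.png

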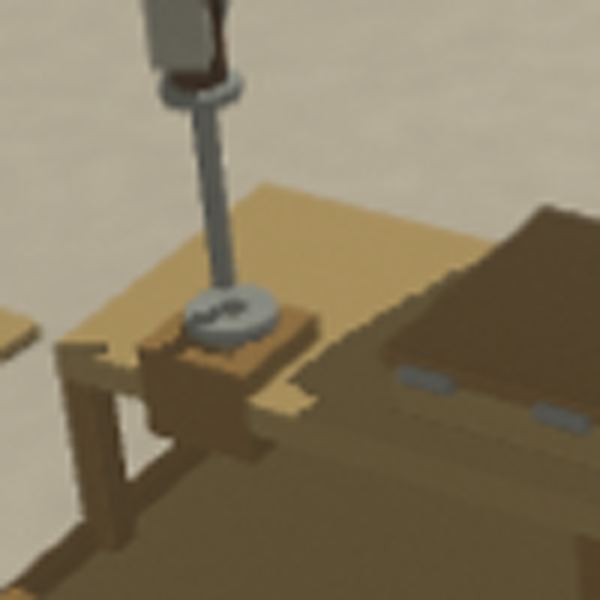

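```bash
python3 - <<'E'
from h import *
T=np.load("w5.npy")
im=cv2.imread("pics/wrist5.png")
hsv=cv2.cvtColor(im,cv2.COLOR_BGR2HSV)
# plate outline: fit ellipse with edge points (sat<60 region) outer contour, excluding rod part
for c in [(320.75,232.4),(320.7,232.3)]: print(onz("wrist",c,.135,T))
tip=[T@np.array([.005*np.cos(a),.005*np.sin(a),.128,1]) for a in np.linspace(0,2*np.pi,41)]
q=proj("wrist",np.array(tip)[:,:3],T);print(q.min(0),q.max(0))
print(im[225:236,321],hsv[225:236,321,1])
row=[233,236,240,246]
for r in row: print(r,im[r,308:334].sum(1))
E
```

```text
[ 0.60961887 -0.22679895  0.135     ]
[ 0.60969685 -0.22684875  0.135     ]
[314.12730212 228.55886819] [327.03080082 241.00037039]
[[130 133 132]
 [ 91 121 137]
 [ 84 123 144]
 [ 82 121 142]
 [ 86 115 131]
 [ 96  98  96]
 [ 96  97  98]
 [ 95  96  96]
 [ 95  96  96]
 [ 95  97  95]
 [ 95  98  97]] [  6  86 106 108  88   5   5   3   3   5   8]
233 [616 615 611 626 612 408 336 280 283 287 280 283 288 287 284 284 292 302
 289 245 388 571 608 611 607 601]
236 [609 611 610 618 612 498 289 278 285 287 287 281 290 287 285 283 289 300
 302 332 499 580 611 606 596 599]
240 [602 601 610 605 610 586 282 280 284 284 284 289 291 293 284 290 286 298
 345 510 612 610 602 596 602 608]
246 [606 602 598 610 606 503 280 286 289 287 291 289 293 296 290 295 291 299
 317 436 609 605 598 609 616 626]
```

Request:
move_arm([
  {"delta_pos": [0, 0, -0.3], "delta_rot": [0, 0, 0], "hand": 1.5},
  {"delta_pos": [0, 0, -0.3], "delta_rot": [0, 0, 0], "hand": 1.5},
  {"delta_pos": [0, 0, -0.2], "delta_rot": [0, 0, 0], "hand": 1.5},
  {"delta_pos": [0, 0, 0], "delta_rot": [0, 0, 0], "hand": 1.5},
  {"delta_pos": [0, 0, 0], "delta_rot": [0, 0, 0], "hand": 1.5},
  {"delta_pos": [0, 0, 0], "delta_rot": [0, 0, 0], "hand": 1.5},
  {"delta_pos": [0, 0, 0], "delta_rot": [0, 0, 0], "hand": 1.5},
  {"delta_pos": [0, 0, 0], "delta_rot": [0, 0, 0], "hand": 1.5},
  {"delta_pos": [0, 0, 0], "delta_rot": [0, 0, 0], "hand": 1.5},
  {"delta_pos": [0, 0, 0], "delta_rot": [0, 0, 0], "hand": 1.5},
])

```text
t: 9.55
eef_pos: [0.6099, -0.2275, 0.2651]
ee_rot: [-3.142, -0.0, -1.02]
force: [0.1, -0.1, -1.8]
width: 0.0212
```

```bash
python3 - <<'E'
from h import *
s=get_state();print(s["eef_pos"],s["ee_rot"],s["force"],s["moment"],s["width"],s["t"])
cv2.imwrite(f"pics/wrist6.png",grab_frame("wrist"))
cv2.imwrite(f"pics/scene6.png",grab_frame("scene"))
T=pose(s);np.save("w6.npy",T)
crop("pics/wrist6.png",290,205,350,265,"pics/c12.png",10)
crop("pics/scene6.png",200,190,260,240,"pics/c13.png",10)
tip=[T@np.array([.005*np.cos(a),.005*np.sin(a),.128,1]) for a in np.linspace(0,2*np.pi,41)]
q=proj("wrist",np.array(tip)[:,:3],T);print(q.min(0),q.max(0))
h=[[.6098+.006*np.cos(a),-.2266+.006*np.sin(a),.135] for a in np.linspace(0,2*np.pi,41)]
q=proj("wrist",h,T);print(q.min(0),q.max(0))
h=[[.6098+.019*np.cos(a),-.2266+.019*np.sin(a),.135] for a in np.linspace(0,2*np.pi,41)]
q=proj("wrist",h,T);print(q.min(0),q.max(0))
print(s["force"])
E
```

```text
[ 0.60989962 -0.22746689  0.2651004 ] [-3.14154754e+00 -2.30733785e-05 -1.01994442e+00] [ 0.10323785 -0.13994264 -1.76269563] [ 0.01462493 -0.05155871 -0.00470856] 0.021220946107587794 9.55
[314.12766629 228.55927824] [327.03114628 241.00076061]
[312.45385897 227.65212512] [327.77189789 242.41483026]
[295.84082719 211.26900221] [344.38886077 258.02539631]
[ 0.10323785 -0.13994264 -1.76269563]
```

View pics/c12.png

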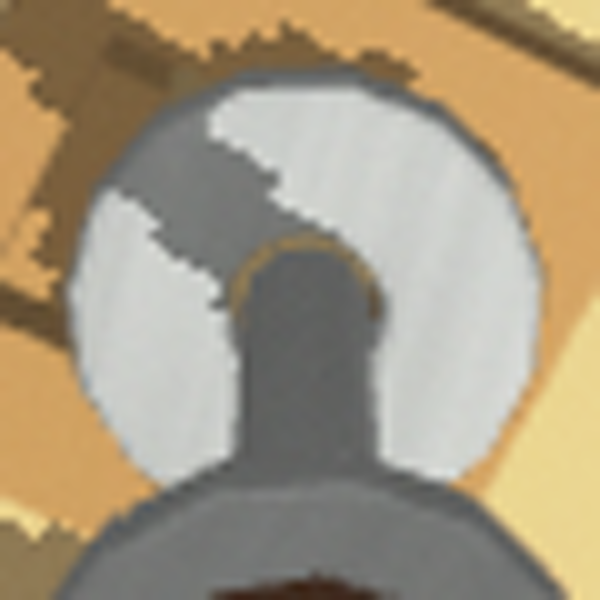

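View pics/c13.png

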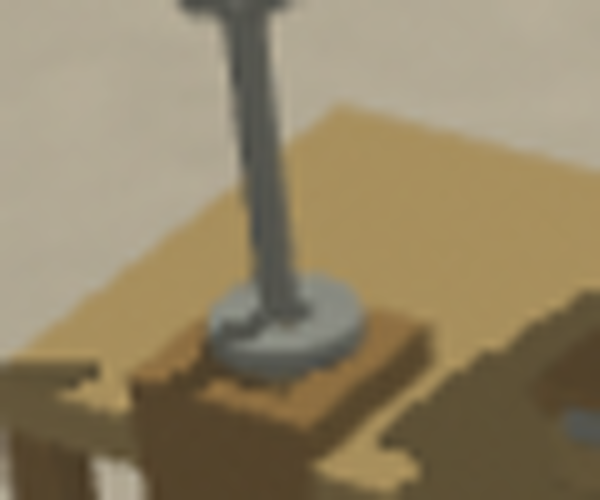

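Tip and hole now show concentrically: the tip's far edge is at row 229.8, the hole's far rim at 228.4, and both centre columns are about 320.7. I make a 0.3 mm trim and feel downward gently.

Request:
move_arm([
  {"delta_pos": [-0.015, 0.03, 0], "delta_rot": [0, 0, 0], "hand": 1.5},
  {"delta_pos": [0, 0, 0], "delta_rot": [0, 0, 0], "hand": 1.5},
  {"delta_pos": [0, 0, -0.05], "delta_rot": [0, 0, 0], "hand": 1.5},
  {"delta_pos": [0, 0, -0.05], "delta_rot": [0, 0, 0], "hand": 1.5},
  {"delta_pos": [0, 0, -0.05], "delta_rot": [0, 0, 0], "hand": 1.5},
  {"delta_pos": [0, 0, -0.05], "delta_rot": [0, 0, 0], "hand": 1.5},
  {"delta_pos": [0, 0, -0.05], "delta_rot": [0, 0, 0], "hand": 1.5},
  {"delta_pos": [0, 0, 0], "delta_rot": [0, 0, 0], "hand": 1.5},
  {"delta_pos": [0, 0, 0], "delta_rot": [0, 0, 0], "hand": 1.5},
  {"delta_pos": [0, 0, 0], "delta_rot": [0, 0, 0], "hand": 1.5},
])

```text
t: 10.65
eef_pos: [0.6097, -0.2272, 0.2626]
ee_rot: [3.142, -0.0, -1.02]
force: [0.7, -0.2, -2.2]
width: 0.0214
```

Request:
move_arm([
  {"delta_pos": [0, 0, -0.05], "delta_rot": [0, 0, 0], "hand": 1.5},
  {"delta_pos": [0, 0, -0.05], "delta_rot": [0, 0, 0], "hand": 1.5},
  {"delta_pos": [0, 0, -0.05], "delta_rot": [0, 0, 0], "hand": 1.5},
  {"delta_pos": [0, 0, -0.05], "delta_rot": [0, 0, 0], "hand": 1.5},
  {"delta_pos": [0, 0, 0], "delta_rot": [0, 0, 0], "hand": 1.5},
  {"delta_pos": [0, 0, 0], "delta_rot": [0, 0, 0], "hand": 1.5},
  {"delta_pos": [0, 0, 0], "delta_rot": [0, 0, 0], "hand": 1.5},
  {"delta_pos": [0, 0, 0], "delta_rot": [0, 0, 0], "hand": 1.5},
  {"delta_pos": [0, 0, 0], "delta_rot": [0, 0, 0], "hand": 1.5},
  {"delta_pos": [0, 0, 0], "delta_rot": [0, 0, 0], "hand": 1.5},
])

```text
t: 11.65
eef_pos: [0.6097, -0.2272, 0.2606]
ee_rot: [3.142, 0.0, -1.02]
force: [-0.5, 0.3, -3.3]
width: 0.0215
```

Request:
move_arm([
  {"delta_pos": [0, 0, -0.06], "delta_rot": [0, 0, 0], "hand": 1.5},
  {"delta_pos": [0, 0, -0.06], "delta_rot": [0, 0, 0], "hand": 1.5},
  {"delta_pos": [0, 0, -0.06], "delta_rot": [0, 0, 0], "hand": 1.5},
  {"delta_pos": [0, 0, -0.06], "delta_rot": [0, 0, 0], "hand": 1.5},
  {"delta_pos": [0, 0, -0.06], "delta_rot": [0, 0, 0], "hand": 1.5},
  {"delta_pos": [0, 0, 0], "delta_rot": [0, 0, 0], "hand": 1.5},
  {"delta_pos": [0, 0, 0], "delta_rot": [0, 0, 0], "hand": 1.5},
  {"delta_pos": [0, 0, 0], "delta_rot": [0, 0, 0], "hand": 1.5},
  {"delta_pos": [0, 0, 0], "delta_rot": [0, 0, 0], "hand": 1.5},
  {"delta_pos": [0, 0, 0], "delta_rot": [0, 0, 0], "hand": 1.5},
])

```text
t: 12.65
eef_pos: [0.6098, -0.2272, 0.2576]
ee_rot: [-3.142, -0.0, -1.02]
force: [-0.5, -1.0, -2.4]
width: 0.021
```

```bash
python3 - <<'E'
from h import *
s=get_state();print(s["eef_pos"],s["force"],s["moment"],s["width"],s["t"])
cv2.imwrite(f"pics/wrist7.png",grab_frame("wrist"))
crop("pics/wrist7.png",290,205,350,265,"pics/c14.png",10)
E
```

```text
[ 0.60977479 -0.22717101  0.25761308] [-0.45100996 -1.01427154 -2.40204589] [ 0.03030598 -0.00195825 -0.01107967] 0.02097429761896112 12.65
```

View pics/c14.png

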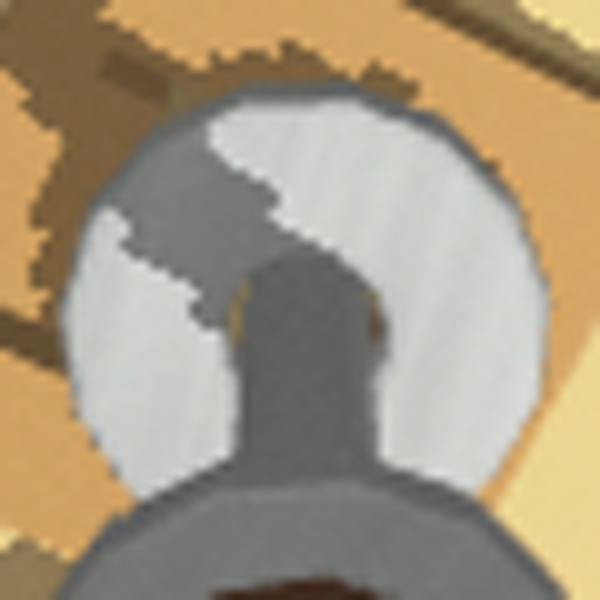

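The tip is in the hole: it is 5 mm deep with no contact force. Next I go down to just above the dowel.

Request:
move_arm([
  {"delta_pos": [0, 0, -0.15], "delta_rot": [0, 0, 0], "hand": 1.5},
  {"delta_pos": [0, 0, -0.15], "delta_rot": [0, 0, 0], "hand": 1.5},
  {"delta_pos": [0, 0, -0.15], "delta_rot": [0, 0, 0], "hand": 1.5},
  {"delta_pos": [0, 0, -0.15], "delta_rot": [0, 0, 0], "hand": 1.5},
  {"delta_pos": [0, 0, -0.15], "delta_rot": [0, 0, 0], "hand": 1.5},
  {"delta_pos": [0, 0, -0.1], "delta_rot": [0, 0, 0], "hand": 1.5},
  {"delta_pos": [0, 0, -0.1], "delta_rot": [0, 0, 0], "hand": 1.5},
  {"delta_pos": [0, 0, 0], "delta_rot": [0, 0, 0], "hand": 1.5},
  {"delta_pos": [0, 0, 0], "delta_rot": [0, 0, 0], "hand": 1.5},
  {"delta_pos": [0, 0, 0], "delta_rot": [0, 0, 0], "hand": 1.5},
])

```text
t: 13.7
eef_pos: [0.6098, -0.2272, 0.2481]
ee_rot: [-3.141, -0.0, -1.02]
force: [0.5, -0.1, -2.2]
width: 0.0216
```

Request:
move_arm([
  {"delta_pos": [0, 0, -0.05], "delta_rot": [0, 0, 0], "hand": 1.5},
  {"delta_pos": [0, 0, -0.05], "delta_rot": [0, 0, 0], "hand": 1.5},
  {"delta_pos": [0, 0, -0.05], "delta_rot": [0, 0, 0], "hand": 1.5},
  {"delta_pos": [0, 0, -0.05], "delta_rot": [0, 0, 0], "hand": 1.5},
  {"delta_pos": [0, 0, -0.05], "delta_rot": [0, 0, 0], "hand": 1.5},
  {"delta_pos": [0, 0, -0.05], "delta_rot": [0, 0, 0], "hand": 1.5},
  {"delta_pos": [0, 0, 0], "delta_rot": [0, 0, 0], "hand": 1.5},
  {"delta_pos": [0, 0, 0], "delta_rot": [0, 0, 0], "hand": 1.5},
  {"delta_pos": [0, 0, 0], "delta_rot": [0, 0, 0], "hand": 1.5},
  {"delta_pos": [0, 0, 0], "delta_rot": [0, 0, 0], "hand": 1.5},
])

```text
t: 14.7
eef_pos: [0.6098, -0.2272, 0.2451]
ee_rot: [-3.142, -0.0, -1.02]
force: [-0.4, -0.4, -2.6]
width: 0.0216
```

Request:
move_arm([
  {"delta_pos": [0, 0, -0.04], "delta_rot": [0, 0, 0], "hand": 1.5},
  {"delta_pos": [0, 0, -0.04], "delta_rot": [0, 0, 0], "hand": 1.5},
  {"delta_pos": [0, 0, -0.04], "delta_rot": [0, 0, 0], "hand": 1.5},
  {"delta_pos": [0, 0, -0.04], "delta_rot": [0, 0, 0], "hand": 1.5},
  {"delta_pos": [0, 0, -0.04], "delta_rot": [0, 0, 0], "hand": 1.5},
  {"delta_pos": [0, 0, 0], "delta_rot": [0, 0, 0], "hand": 1.5},
  {"delta_pos": [0, 0, 0], "delta_rot": [0, 0, 0], "hand": 1.5},
  {"delta_pos": [0, 0, 0], "delta_rot": [0, 0, 0], "hand": 1.5},
  {"delta_pos": [0, 0, 0], "delta_rot": [0, 0, 0], "hand": 1.5},
  {"delta_pos": [0, 0, 0], "delta_rot": [0, 0, 0], "hand": 1.5},
])

```text
t: 15.7
eef_pos: [0.6099, -0.2273, 0.2434]
ee_rot: [-3.141, -0.0, -1.02]
force: [-0.9, -0.1, 1.8]
width: 0.0214
```

Request:
move_arm([
  {"delta_pos": [0, 0, -0.02], "delta_rot": [0, 0, 0], "hand": 1.5},
  {"delta_pos": [0, 0, -0.02], "delta_rot": [0, 0, 0], "hand": 1.5},
  {"delta_pos": [0, 0, 0], "delta_rot": [0, 0, 0], "hand": 1.5},
  {"delta_pos": [0, 0, 0], "delta_rot": [0, 0, 0], "hand": 1.5},
  {"delta_pos": [0, 0, 0], "delta_rot": [0, 0, 0], "hand": 1.5},
  {"delta_pos": [0, 0, 0], "delta_rot": [0, 0, 0], "hand": 1.5},
  {"delta_pos": [0, 0, 0], "delta_rot": [0, 0, 0], "hand": 1.5},
  {"delta_pos": [0, 0, 0], "delta_rot": [0, 0, 0], "hand": 1.5},
  {"delta_pos": [0, 0, 0], "delta_rot": [0, 0, 0], "hand": 1.5},
  {"delta_pos": [0, 0, 0], "delta_rot": [0, 0, 0], "hand": 1.5},
])

```text
t: 16.7
eef_pos: [0.61, -0.2273, 0.2433]
ee_rot: [-3.141, -0.001, -1.02]
force: [-1.3, 1.0, 5.1]
width: 0.0214
```

Request:
move_arm([
  {"delta_pos": [0, 0, -0.02], "delta_rot": [0, 0, 0], "hand": 1.5},
  {"delta_pos": [0, 0, -0.02], "delta_rot": [0, 0, 0], "hand": 1.5},
  {"delta_pos": [0, 0, 0], "delta_rot": [0, 0, 0], "hand": 1.5},
  {"delta_pos": [0, 0, 0], "delta_rot": [0, 0, 0], "hand": 1.5},
  {"delta_pos": [0, 0, 0], "delta_rot": [0, 0, 0], "hand": 1.5},
  {"delta_pos": [0, 0, -0.02], "delta_rot": [0, 0, 0], "hand": 1.5},
  {"delta_pos": [0, 0, 0], "delta_rot": [0, 0, 0], "hand": 1.5},
  {"delta_pos": [0, 0, 0], "delta_rot": [0, 0, 0], "hand": 1.5},
  {"delta_pos": [0, 0, 0], "delta_rot": [0, 0, 0], "hand": 1.5},
  {"delta_pos": [0, 0, 0], "delta_rot": [0, 0, 0], "hand": 1.5},
])

```text
t: 17.7
eef_pos: [0.6101, -0.2274, 0.2433]
ee_rot: [-3.141, -0.001, -1.02]
force: [-1.3, 0.7, 7.7]
width: 0.0212
```

Request:
move_arm([
  {"delta_pos": [0, 0, -0.02], "delta_rot": [0, 0, 0], "hand": 1.5},
  {"delta_pos": [0, 0, -0.02], "delta_rot": [0, 0, 0], "hand": 1.5},
  {"delta_pos": [0, 0, 0], "delta_rot": [0, 0, 0], "hand": 1.5},
  {"delta_pos": [0, 0, 0], "delta_rot": [0, 0, 0], "hand": 1.5},
  {"delta_pos": [0, 0, 0], "delta_rot": [0, 0, 0], "hand": 1.5},
  {"delta_pos": [0, 0, -0.02], "delta_rot": [0, 0, 0], "hand": 1.5},
  {"delta_pos": [0, 0, 0], "delta_rot": [0, 0, 0], "hand": 1.5},
  {"delta_pos": [0, 0, 0], "delta_rot": [0, 0, 0], "hand": 1.5},
  {"delta_pos": [0, 0, 0], "delta_rot": [0, 0, 0], "hand": 1.5},
  {"delta_pos": [0, 0, 0], "delta_rot": [0, 0, 0], "hand": 1.5},
])

```text
t: 18.7
eef_pos: [0.6101, -0.2275, 0.243]
ee_rot: [-3.141, -0.002, -1.02]
force: [-1.8, 0.9, 8.6]
width: 0.0213
```

```bash
python3 - <<'E'
from h import *
s=get_state();print(s["eef_pos"],s["force"],s["moment"],s["ee_rot"],s["t"])
cv2.imwrite(f"pics/wrist8.png",grab_frame("wrist"))
s=get_state();print(s["eef_pos"],s["force"],s["t"])
cv2.imwrite(f"pics/scene8.png",grab_frame("scene"))
crop("pics/wrist8.png",290,205,350,265,"pics/c15.png",10)
crop("pics/scene8.png",190,170,290,290,"pics/c16.png",5)
E
```

```text
[ 0.61009589 -0.22746198  0.24296402] [-1.8211424   0.9300541   8.64015404] [ 0.4598645   0.75871653 -0.00230656] [-3.14065047e+00 -1.63735789e-03 -1.01957878e+00] 18.7
[ 0.61014057 -0.22745048  0.24298646] [-0.96500647  0.63128207  9.30159519] 18.75
```

View pics/c15.png

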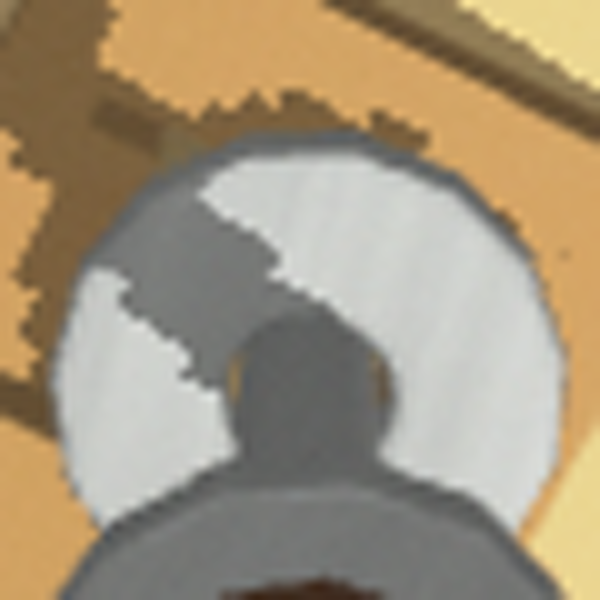

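View pics/c16.png

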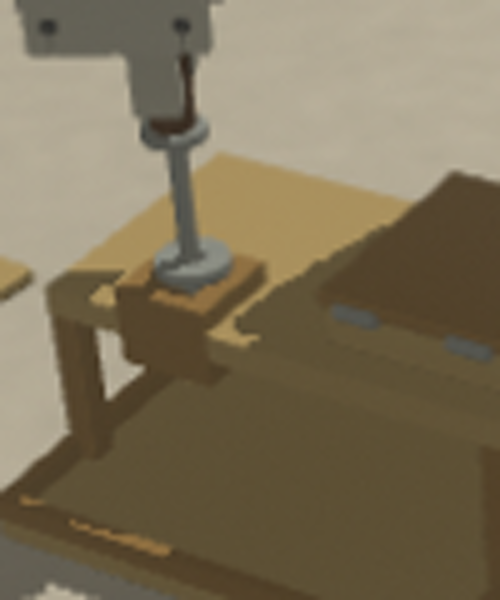

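Request:
move_arm([
  {"delta_pos": [0, 0, -0.02], "delta_rot": [0, 0, 0], "hand": 1.5},
  {"delta_pos": [0, 0, -0.02], "delta_rot": [0, 0, 0], "hand": 1.5},
  {"delta_pos": [0, 0, -0.02], "delta_rot": [0, 0, 0], "hand": 1.5},
  {"delta_pos": [0, 0, -0.02], "delta_rot": [0, 0, 0], "hand": 1.5},
  {"delta_pos": [0, 0, 0], "delta_rot": [0, 0, 0], "hand": 1.5},
  {"delta_pos": [0, 0, 0], "delta_rot": [0, 0, 0], "hand": 1.5},
  {"delta_pos": [0, 0, 0], "delta_rot": [0, 0, 0], "hand": 1.5},
  {"delta_pos": [0, 0, 0], "delta_rot": [0, 0, 0], "hand": 1.5},
  {"delta_pos": [0, 0, 0], "delta_rot": [0, 0, 0], "hand": 1.5},
  {"delta_pos": [0, 0, 0], "delta_rot": [0, 0, 0], "hand": 1.5},
])

```text
t: 19.8
eef_pos: [0.6101, -0.2275, 0.2424]
ee_rot: [-3.141, -0.002, -1.02]
force: [-1.0, 1.3, 9.5]
width: 0.0214
```

The dowel yields at about 12 N, and the collar hasn't slipped in the grip. I press on steadily.

Request:
move_arm([
  {"delta_pos": [0, 0, -0.04], "delta_rot": [0, 0, 0], "hand": 1.5},
  {"delta_pos": [0, 0, -0.04], "delta_rot": [0, 0, 0], "hand": 1.5},
  {"delta_pos": [0, 0, -0.04], "delta_rot": [0, 0, 0], "hand": 1.5},
  {"delta_pos": [0, 0, -0.04], "delta_rot": [0, 0, 0], "hand": 1.5},
  {"delta_pos": [0, 0, -0.04], "delta_rot": [0, 0, 0], "hand": 1.5},
  {"delta_pos": [0, 0, -0.04], "delta_rot": [0, 0, 0], "hand": 1.5},
  {"delta_pos": [0, 0, -0.04], "delta_rot": [0, 0, 0], "hand": 1.5},
  {"delta_pos": [0, 0, -0.04], "delta_rot": [0, 0, 0], "hand": 1.5},
  {"delta_pos": [0, 0, -0.04], "delta_rot": [0, 0, 0], "hand": 1.5},
  {"delta_pos": [0, 0, -0.04], "delta_rot": [0, 0, 0], "hand": 1.5},
])

```text
t: 20.8
eef_pos: [0.6101, -0.2275, 0.2383]
ee_rot: [-3.141, -0.002, -1.02]
force: [-2.2, 1.0, 10.0]
width: 0.0211
```

Request:
move_arm([
  {"delta_pos": [0, 0, -0.06], "delta_rot": [0, 0, 0], "hand": 1.5},
  {"delta_pos": [0, 0, -0.07], "delta_rot": [0, 0, 0], "hand": 1.5},
  {"delta_pos": [0, 0, -0.08], "delta_rot": [0, 0, 0], "hand": 1.5},
  {"delta_pos": [0, 0, -0.08], "delta_rot": [0, 0, 0], "hand": 1.5},
  {"delta_pos": [0, 0, -0.08], "delta_rot": [0, 0, 0], "hand": 1.5},
  {"delta_pos": [0, 0, -0.08], "delta_rot": [0, 0, 0], "hand": 1.5},
  {"delta_pos": [0, 0, -0.08], "delta_rot": [0, 0, 0], "hand": 1.5},
  {"delta_pos": [0, 0, -0.08], "delta_rot": [0, 0, 0], "hand": 1.5},
  {"delta_pos": [0, 0, -0.08], "delta_rot": [0, 0, 0], "hand": 1.5},
  {"delta_pos": [0, 0, -0.08], "delta_rot": [0, 0, 0], "hand": 1.5},
])

```text
t: 21.8
eef_pos: [0.6101, -0.2275, 0.2306]
ee_rot: [-3.141, -0.002, -1.019]
force: [-2.0, 0.8, 9.9]
width: 0.0214
```

Request:
move_arm([
  {"delta_pos": [0, 0, -0.08], "delta_rot": [0, 0, 0], "hand": 1.5},
  {"delta_pos": [0, 0, -0.08], "delta_rot": [0, 0, 0], "hand": 1.5},
  {"delta_pos": [0, 0, -0.08], "delta_rot": [0, 0, 0], "hand": 1.5},
  {"delta_pos": [0, 0, -0.08], "delta_rot": [0, 0, 0], "hand": 1.5},
  {"delta_pos": [0, 0, -0.08], "delta_rot": [0, 0, 0], "hand": 1.5},
  {"delta_pos": [0, 0, -0.08], "delta_rot": [0, 0, 0], "hand": 1.5},
  {"delta_pos": [0, 0, -0.08], "delta_rot": [0, 0, 0], "hand": 1.5},
  {"delta_pos": [0, 0, -0.08], "delta_rot": [0, 0, 0], "hand": 1.5},
  {"delta_pos": [0, 0, -0.08], "delta_rot": [0, 0, 0], "hand": 1.5},
  {"delta_pos": [0, 0, -0.08], "delta_rot": [0, 0, 0], "hand": 1.5},
])

```text
t: 22.8
eef_pos: [0.61, -0.2275, 0.2224]
ee_rot: [-3.141, -0.001, -1.02]
force: [-2.0, 0.1, 9.6]
width: 0.0216
```

Request:
move_arm([
  {"delta_pos": [0, 0, -0.08], "delta_rot": [0, 0, 0], "hand": 1.5},
  {"delta_pos": [0, 0, -0.08], "delta_rot": [0, 0, 0], "hand": 1.5},
  {"delta_pos": [0, 0, -0.08], "delta_rot": [0, 0, 0], "hand": 1.5},
  {"delta_pos": [0, 0, -0.08], "delta_rot": [0, 0, 0], "hand": 1.5},
  {"delta_pos": [0, 0, -0.08], "delta_rot": [0, 0, 0], "hand": 1.5},
  {"delta_pos": [0, 0, -0.08], "delta_rot": [0, 0, 0], "hand": 1.5},
  {"delta_pos": [0, 0, -0.08], "delta_rot": [0, 0, 0], "hand": 1.5},
  {"delta_pos": [0, 0, -0.08], "delta_rot": [0, 0, 0], "hand": 1.5},
  {"delta_pos": [0, 0, -0.08], "delta_rot": [0, 0, 0], "hand": 1.5},
  {"delta_pos": [0, 0, -0.08], "delta_rot": [0, 0, 0], "hand": 1.5},
])

```text
t: 23.8
eef_pos: [0.6095, -0.2271, 0.2122]
ee_rot: [3.141, 0.001, -1.02]
force: [-0.8, -0.2, -2.6]
width: 0.0215
```

Request:
move_arm([
  {"delta_pos": [0, 0, -0.08], "delta_rot": [0, 0, 0], "hand": 1.5},
  {"delta_pos": [0, 0, -0.06], "delta_rot": [0, 0, 0], "hand": 1.5},
  {"delta_pos": [0, 0, -0.04], "delta_rot": [0, 0, 0], "hand": 1.5},
  {"delta_pos": [0, 0, 0], "delta_rot": [0, 0, 0], "hand": 1.5},
  {"delta_pos": [0, 0, 0], "delta_rot": [0, 0, 0], "hand": 1.5},
  {"delta_pos": [0, 0, 0], "delta_rot": [0, 0, 0], "hand": 1.5},
  {"delta_pos": [0, 0, 0], "delta_rot": [0, 0, 0], "hand": 1.5},
  {"delta_pos": [0, 0, 0], "delta_rot": [0, 0, 0], "hand": 1.5},
  {"delta_pos": [0, 0, 0], "delta_rot": [0, 0, 0], "hand": 1.5},
  {"delta_pos": [0, 0, 0], "delta_rot": [0, 0, 0], "hand": 1.5},
])

```text
t: 24.8
eef_pos: [0.6097, -0.2271, 0.2112]
ee_rot: [-3.142, -0.0, -1.02]
force: [0.0, 0.3, -3.0]
width: 0.0214
```

```bash
python3 - <<'E'
from h import *
s=get_state();print(s["eef_pos"],s["force"],s["t"])
cv2.imwrite(f"pics/scene9.png",grab_frame("scene"))
crop("pics/scene9.png",180,170,340,310,"pics/c17.png",5)
E
```

```text
[ 0.6097438  -0.22714861  0.21118675] [ 0.00670439  0.29713424 -3.04926134] 24.8
```

View pics/c17.png

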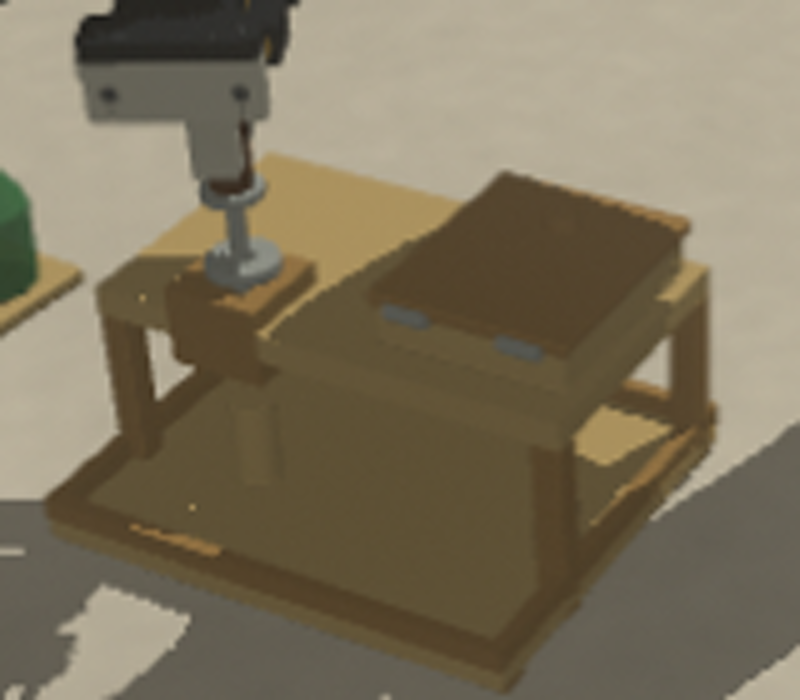

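```bash
python3 - <<'E'
from h import *
print(onz("scene",(180+258/5,170+478/5),.015))
for z in (.015,.061,.085): print(z,(proj("scene",[.6097,-.2271,z])-[180,170])*5)
E
```

```text
[ 0.62710082 -0.21505824  0.015     ]
0.015 [[261.47034669 453.11685017]]
0.061 [[252.04976154 378.08401424]]
0.085 [[247.02004027 337.69622295]]
```

The rod is through and the force is back at baseline. The dowel stands on the lower tray at about crop (257,450), that is (231,262) in the scene view, clear of the boss. Withdrawing and returning.

Request:
move_arm([
  {"delta_pos": [0, 0, 0.5], "delta_rot": [0, 0, 0], "hand": 1.5},
  {"delta_pos": [0, 0, 1.5], "delta_rot": [0, 0, 0], "hand": 1.5},
  {"delta_pos": [0, 0, 2.5], "delta_rot": [0, 0, 0], "hand": 1.5},
  {"delta_pos": [0, 0, 2.5], "delta_rot": [0, 0, 0], "hand": 1.5},
  {"delta_pos": [0, 0, 2.5], "delta_rot": [0, 0, 0], "hand": 1.5},
  {"delta_pos": [0, 0, 2.4], "delta_rot": [0, 0, 0], "hand": 1.5},
  {"delta_pos": [-0.6, 2.1, 0], "delta_rot": [0, 0, 0], "hand": 1.5},
  {"delta_pos": [-1.2, 4.1, 0], "delta_rot": [0, 0, 0], "hand": 1.5},
  {"delta_pos": [-1.2, 4.1, 0], "delta_rot": [0, 0, 0], "hand": 1.5},
  {"delta_pos": [-1.2, 4.1, 0], "delta_rot": [0, 0, 0], "hand": 1.5},
])

```text
t: 25.85
eef_pos: [0.5671, -0.0821, 0.3306]
ee_rot: [-3.141, -0.0, -1.021]
force: [0.6, 0.9, -2.0]
width: 0.0214
```

Request:
move_arm([
  {"delta_pos": [-1.2, 4.1, 0], "delta_rot": [0, 0, 0], "hand": 1.5},
  {"delta_pos": [-1.2, 4.1, 0], "delta_rot": [0, 0, 0], "hand": 1.5},
  {"delta_pos": [-1.2, 4.1, 0], "delta_rot": [0, 0, 0], "hand": 1.5},
  {"delta_pos": [-1.2, 4.1, 0], "delta_rot": [0, 0, 0], "hand": 1.5},
  {"delta_pos": [-1.2, 4.1, 0], "delta_rot": [0, 0, 0], "hand": 1.5},
  {"delta_pos": [-1.2, 4.1, 0], "delta_rot": [0, 0, 0], "hand": 1.5},
  {"delta_pos": [-1.2, 4.1, 0], "delta_rot": [0, 0, 0], "hand": 1.5},
  {"delta_pos": [-1.2, 4.1, 0], "delta_rot": [0, 0, 0], "hand": 1.5},
  {"delta_pos": [-0.7, 2.2, 0], "delta_rot": [0, 0, 0], "hand": 1.5},
  {"delta_pos": [-0.3, 1.0, 0], "delta_rot": [0, 0, 0], "hand": 1.5},
])

```text
t: 26.85
eef_pos: [0.4609, 0.2789, 0.3305]
ee_rot: [-3.141, 0.0, -1.018]
force: [0.3, -0.6, -1.8]
width: 0.0214
```

Request:
move_arm([
  {"delta_pos": [-0.07, 0.3, 0], "delta_rot": [0, 0, 0], "hand": 1.5},
  {"delta_pos": [0, 0, -2], "delta_rot": [0, 0, 0], "hand": 1.5},
  {"delta_pos": [0, 0, -2], "delta_rot": [0, 0, 0], "hand": 1.5},
  {"delta_pos": [0, 0, -2], "delta_rot": [0, 0, 0], "hand": 1.5},
  {"delta_pos": [0, 0, -1], "delta_rot": [0, 0, 0], "hand": 1.5},
  {"delta_pos": [0, 0, 0], "delta_rot": [0, 0, 0], "hand": 1.5},
  {"delta_pos": [0, 0, 0], "delta_rot": [0, 0, 0], "hand": 1.5},
  {"delta_pos": [0, 0, 0], "delta_rot": [0, 0, 0], "hand": 1.5},
  {"delta_pos": [0, 0, 0], "delta_rot": [0, 0, 0], "hand": 1.5},
  {"delta_pos": [0, 0, 0], "delta_rot": [0, 0, 0], "hand": 1.5},
])

```text
t: 27.85
eef_pos: [0.4612, 0.28, 0.2608]
ee_rot: [-3.141, 0.0, -1.02]
force: [0.2, 0.7, -2.6]
width: 0.0215
```

```bash
python3 - <<'E'
from h import *
s=get_state();print(s["eef_pos"],s["force"],s["t"])
cv2.imwrite(f"pics/wrist10.png",grab_frame("wrist"))
T=pose(s)
crop("pics/wrist10.png",260,150,400,300,"pics/c18.png",5)
print(proj("wrist",[.4608,.2796,.095],T))
e=T@np.array([0,0,.128,1]);print(e)
E
```

```text
[0.46120383 0.27999742 0.2608035 ] [ 0.22117837  0.65361467 -2.58320158] 27.85
[[321.36836165 223.19913034]]
[0.46129323 0.28009631 0.13280357 1.        ]
```

View pics/c18.png

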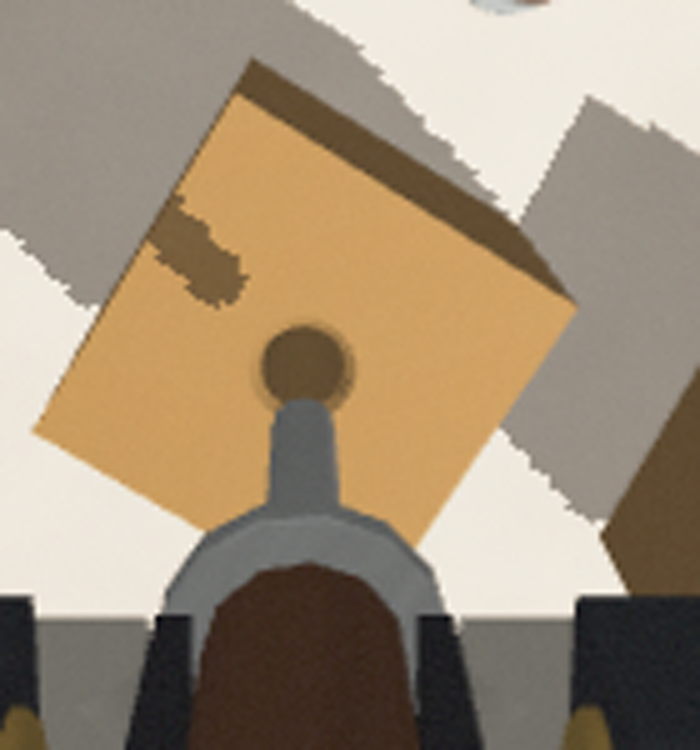

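The rod tip lines up with the holder's hole at (321,223). Lowering.

Request:
move_arm([
  {"delta_pos": [0, 0, -1], "delta_rot": [0, 0, 0], "hand": 1.5},
  {"delta_pos": [0, 0, -1.5], "delta_rot": [0, 0, 0], "hand": 1.5},
  {"delta_pos": [0, 0, -0.6], "delta_rot": [0, 0, 0], "hand": 1.5},
  {"delta_pos": [0, 0, -0.2], "delta_rot": [0, 0, 0], "hand": 1.5},
  {"delta_pos": [0, 0, -0.2], "delta_rot": [0, 0, 0], "hand": 1.5},
  {"delta_pos": [0, 0, -0.2], "delta_rot": [0, 0, 0], "hand": 1.5},
  {"delta_pos": [0, 0, -0.2], "delta_rot": [0, 0, 0], "hand": 1.5},
  {"delta_pos": [0, 0, -0.2], "delta_rot": [0, 0, 0], "hand": 1.5},
  {"delta_pos": [0, 0, -0.2], "delta_rot": [0, 0, 0], "hand": 1.5},
  {"delta_pos": [0, 0, -0.2], "delta_rot": [0, 0, 0], "hand": 1.5},
])

```text
t: 28.9
eef_pos: [0.4611, 0.2799, 0.2151]
ee_rot: [-3.141, 0.0, -1.02]
force: [1.2, -0.9, -2.0]
width: 0.0214
```

Request:
move_arm([
  {"delta_pos": [0, 0, -0.6], "delta_rot": [0, 0, 0], "hand": 1.5},
  {"delta_pos": [0, 0, -1.2], "delta_rot": [0, 0, 0], "hand": 1.5},
  {"delta_pos": [0, 0, -1.2], "delta_rot": [0, 0, 0], "hand": 1.5},
  {"delta_pos": [0, 0, -1.2], "delta_rot": [0, 0, 0], "hand": 1.5},
  {"delta_pos": [0, 0, -1.2], "delta_rot": [0, 0, 0], "hand": 1.5},
  {"delta_pos": [0, 0, -1.0], "delta_rot": [0, 0, 0], "hand": 1.5},
  {"delta_pos": [0, 0, -0.6], "delta_rot": [0, 0, 0], "hand": 1.5},
  {"delta_pos": [0, 0, -0.3], "delta_rot": [0, 0, 0], "hand": 1.5},
  {"delta_pos": [0, 0, -0.1], "delta_rot": [0, 0, 0], "hand": 1.5},
  {"delta_pos": [0, 0, 0], "delta_rot": [0, 0, 0], "hand": 1.5},
])

```text
t: 29.9
eef_pos: [0.4612, 0.28, 0.1414]
ee_rot: [-3.141, 0.0, -1.02]
force: [0.1, -0.4, -2.0]
width: 0.0214
```

Request:
move_arm([
  {"delta_pos": [0, 0, -0.05], "delta_rot": [0, 0, 0], "hand": 1.5},
  {"delta_pos": [0, 0, -0.05], "delta_rot": [0, 0, 0], "hand": 1.5},
  {"delta_pos": [0, 0, -0.05], "delta_rot": [0, 0, 0], "hand": 1.5},
  {"delta_pos": [0, 0, -0.05], "delta_rot": [0, 0, 0], "hand": 1.5},
  {"delta_pos": [0, 0, -0.05], "delta_rot": [0, 0, 0], "hand": 1.5},
  {"delta_pos": [0, 0, 0], "delta_rot": [0, 0, 0], "hand": 1.5},
  {"delta_pos": [0, 0, 0], "delta_rot": [0, 0, 0], "hand": 1.5},
  {"delta_pos": [0, 0, 0], "delta_rot": [0, 0, 0], "hand": 1.5},
  {"delta_pos": [0, 0, 0], "delta_rot": [0, 0, 0], "hand": 1.5},
  {"delta_pos": [0, 0, 0], "delta_rot": [0, 0, 0], "hand": 1.5},
])

```text
t: 30.9
eef_pos: [0.4611, 0.2798, 0.1387]
ee_rot: [-3.142, 0.0, -1.02]
force: [-0.2, -0.3, -2.9]
width: 0.0211
```

Request:
move_arm([
  {"delta_pos": [0, 0, -0.03], "delta_rot": [0, 0, 0], "hand": 1.5},
  {"delta_pos": [0, 0, -0.03], "delta_rot": [0, 0, 0], "hand": 1.5},
  {"delta_pos": [0, 0, -0.03], "delta_rot": [0, 0, 0], "hand": 1.5},
  {"delta_pos": [0, 0, 0], "delta_rot": [0, 0, 0], "hand": 1.5},
  {"delta_pos": [0, 0, 0], "delta_rot": [0, 0, 0], "hand": 1.5},
  {"delta_pos": [0, 0, 0], "delta_rot": [0, 0, 0], "hand": 1.5},
  {"delta_pos": [0, 0, 0], "delta_rot": [0, 0, 0], "hand": 1.5},
  {"delta_pos": [0, 0, 0], "delta_rot": [0, 0, 0], "hand": 1.5},
  {"delta_pos": [0, 0, 0], "delta_rot": [0, 0, 0], "hand": 1.5},
  {"delta_pos": [0, 0, 0], "delta_rot": [0, 0, 0], "hand": 1.5},
])

```text
t: 31.9
eef_pos: [0.4611, 0.2798, 0.138]
ee_rot: [-3.141, -0.0, -1.02]
force: [-2.5, -1.6, 5.3]
width: 0.0216
```

The collar is seated: contact force at TCP z 0.138, the same as at the grasp. Releasing.

Request:
move_arm([
  {"delta_pos": [0, 0, 0], "delta_rot": [0, 0, 0], "hand": 2.4},
  {"delta_pos": [0, 0, 0], "delta_rot": [0, 0, 0], "hand": 3},
  {"delta_pos": [0, 0, 0], "delta_rot": [0, 0, 0], "hand": 5},
  {"delta_pos": [0, 0, 0], "delta_rot": [0, 0, 0], "hand": 6},
  {"delta_pos": [0, 0, 0], "delta_rot": [0, 0, 0], "hand": 6},
  {"delta_pos": [0, 0, 0], "delta_rot": [0, 0, 0], "hand": 6},
  {"delta_pos": [0, 0, 0], "delta_rot": [0, 0, 0], "hand": 6},
  {"delta_pos": [0, 0, 0], "delta_rot": [0, 0, 0], "hand": 6},
  {"delta_pos": [0, 0, 1], "delta_rot": [0, 0, 0], "hand": 6},
  {"delta_pos": [0, 0, 2], "delta_rot": [0, 0, 0], "hand": 6},
])

```text
t: 32.9
eef_pos: [0.4604, 0.2792, 0.1673]
ee_rot: [3.139, -0.001, -1.02]
force: [0.4, -0.1, -0.6]
width: 0.0601
```

Request:
move_arm([
  {"delta_pos": [0, 0, 3], "delta_rot": [0, 0, 0], "hand": 6},
  {"delta_pos": [0, 0, 3], "delta_rot": [0, 0, 0], "hand": 6},
  {"delta_pos": [0, 0, 3], "delta_rot": [0, 0, 0], "hand": 6},
  {"delta_pos": [0, 0, 2], "delta_rot": [0, 0, 0], "hand": 6},
  {"delta_pos": [0, 0, 0], "delta_rot": [0, 0, 0], "hand": 6},
  {"delta_pos": [0, 0, 0], "delta_rot": [0, 0, 0], "hand": 6},
  {"delta_pos": [0, 0, 0], "delta_rot": [0, 0, 0], "hand": 6},
  {"delta_pos": [0, 0, 0], "delta_rot": [0, 0, 0], "hand": 6},
  {"delta_pos": [0, 0, 0], "delta_rot": [0, 0, 0], "hand": 6},
  {"delta_pos": [0, 0, 0], "delta_rot": [0, 0, 0], "hand": 6},
])

```text
t: 33.9
eef_pos: [0.461, 0.2797, 0.2773]
ee_rot: [3.141, -0.0, -1.02]
force: [-1.3, 0.6, 0.1]
width: 0.0599
```

```bash
python3 - <<'E'
from h import *
s=get_state();print(s["eef_pos"],s["force"],s["width"],s["t"])
cv2.imwrite("pics/wrist11.png",grab_frame("wrist"))
cv2.imwrite("pics/scene11.png",grab_frame("scene"))
cv2.imwrite("pics/top11.png",grab_frame("top"))
T=pose(s)
a=np.linspace(0,2*np.pi,25)
for r,z in((.016,.101),(.011,.16)):
  q=proj("wrist",[[.461+r*np.cos(t),.2796+r*np.sin(t),z] for t in a],T);print(q.min(0),q.max(0))
crop("pics/wrist11.png",250,140,410,300,"pics/c19.png",4)
crop("pics/scene11.png",180,170,340,310,"pics/c20.png",5)
E
```

```text
[0.46096597 0.27971576 0.27728266] [-1.33871681  0.55972904  0.12142666] 0.059923501952621895 33.9
[302.76298183 203.21265901] [338.02803356 237.59808697]
[305.73736298 224.18910918] [335.22889563 252.54773949]
```

View pics/c19.png

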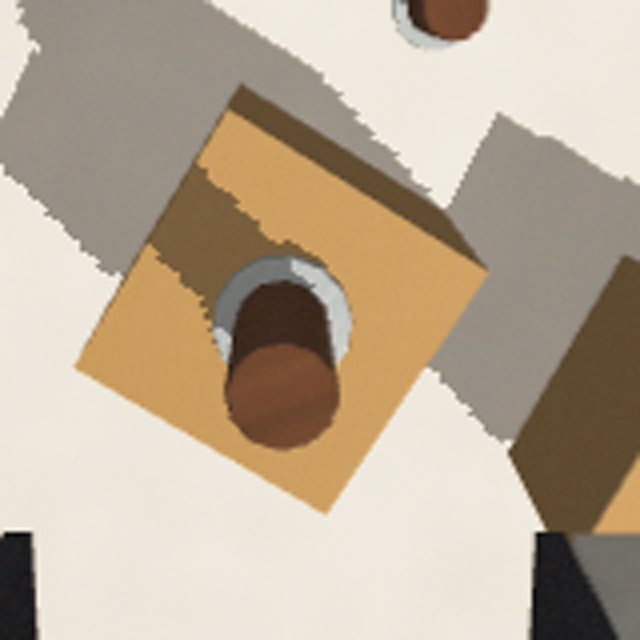

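View pics/scene11.png

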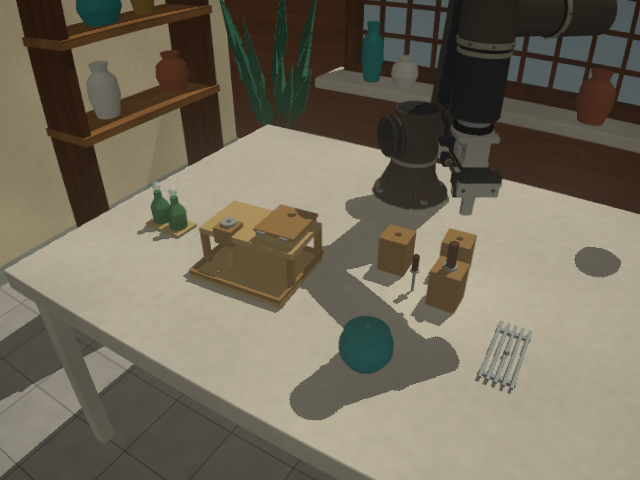

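View pics/c20.png

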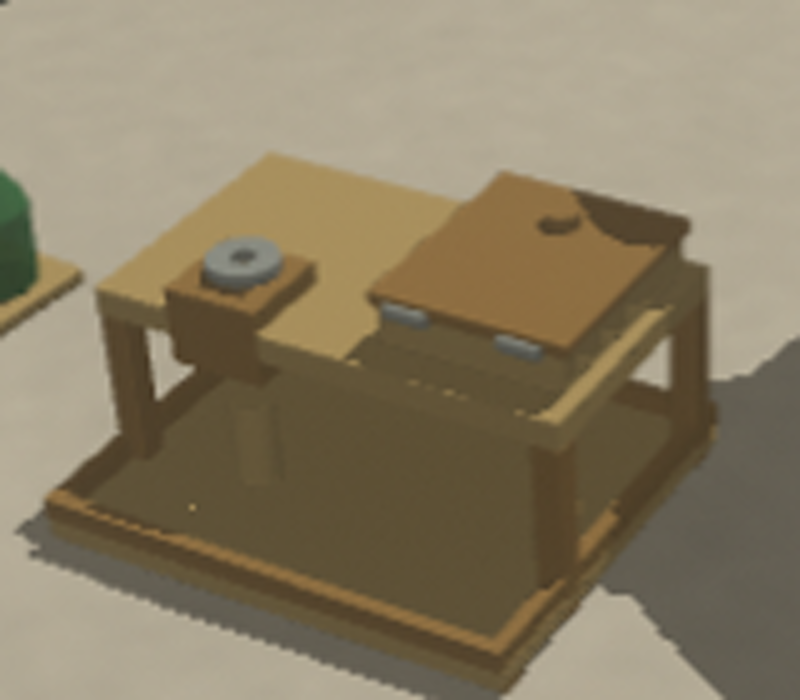

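View pics/top11.png

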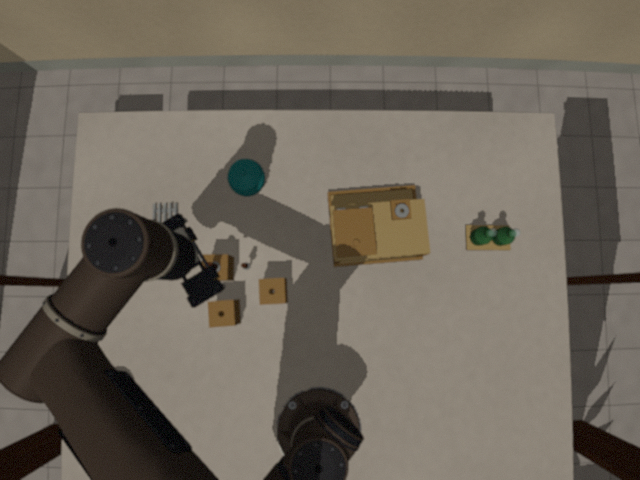

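All checks agree. The collar is at columns 304–338 with its top edge at row 203.5, against a prediction of 303–338 and 203. The handle top is also where an upright rod puts it. The dowel stands unmoved on the tray, and the pot, cruets and trivet sit at the same pixels as at the start. Handing in.

```bash
python3 -c "
from station import *
print(job_done()); s=get_state(); print(s['t'],s['width'],s['eef_pos'])"
```

```text
the job is handed in; nothing more can be done
None
the job is handed in; nothing more can be done
```

The dowel is out and stands on the lower tier, and the drift rod is back home in its block. I handed the job in after about 34 s of the 72 s allowed; no verdict is reported.

**What I did:**
- I lifted the larger drift from the farthest block, after one regrasp because the first grip was about 4.6 mm off centre.
- I found the knock-out hole with the wrist camera at about (0.610, -0.226) m and felt the tip in.
- I pressed the dowel out at about 12 N contact force, against the 25 N limit, until the force fell away.
- I drew the rod out and set it back in its block.

**Last checks:**
- **Rod:** the collar and handle top appear within a pixel of where an upright, fully seated rod would be. It made contact at the same height as at the grasp.
- **Dowel:** it looks upright on the tray in the scene view, in the same place before and after I withdrew the rod. That is about 1.5–2 cm from straight below the bore, well inside the rim.
- **Pot, cruets and trivet:** in the same places in the pictures as at the start.
- **Arm:** raised clear, touching nothing, with the force at baseline.

**What disagreed:** the fixed cameras differed by about 5 mm on the block's position, so I used the wrist camera instead. Forces were only read at the end of each one-second move, so a brief peak in between would not have shown.

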